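# Sort turned furniture feet with the slot gauge

### The job

Sort the three turned wooden feet by trying them in the slot gauge: keeping it down on the board, slide each foot that fits right through the slot from the entry side, and leave it standing on the exit platform, clear of the slot, while you do the next. The one foot that is too wide stops at the entry: do not force it, but stand it upright in the dark rework tray. Leave everything else on the bench where it is.

Things in the scene. Friction and masses are not known exactly. Their poses are not given: they have to be found in the camera images.
- foot_1: one of three turned brown wooden furniture feet, standing: flange 14 mm high, above it a round stem 26 mm in diameter, 80 mm tall in all, about 90 g. Two have a 38 mm flange and pass the gauge, one a 46 mm flange and does not: which is which must be found out. Origin at the centre of the underside, z up along the stem
- foot_2: one of three turned brown wooden furniture feet, standing: flange 14 mm high, above it a round stem 26 mm in diameter, 80 mm tall in all, about 90 g. Two have a 38 mm flange and pass the gauge, one a 46 mm flange and does not: which is which must be found out. Origin at the centre of the underside, z up along the stem
- foot_3: one of three turned brown wooden furniture feet, standing: flange 14 mm high, above it a round stem 26 mm in diameter, 80 mm tall in all, about 90 g. Two have a 38 mm flange and pass the gauge, one a 46 mm flange and does not: which is which must be found out. Origin at the centre of the underside, z up along the stem
- gauge: slot gauge fixed to the bench: grey board 260 x 170 x 12 mm with two aluminium cheeks, 20 mm high, on it; the slot between them is 41 mm wide, 60 mm long, open above. Origin on the bench under the slot's middle, x = feed direction, y across, z up: board top at z = 12 mm, slot x = -30 to 30 mm, board x = -110 to 150 mm
- cheeks: the two aluminium cheeks of the gauge, fixed on its board; origin and axes the same as the gauge's
- gauge_entry (a point): point on the board 75 mm before the slot's middle (gauge x = -75 mm), on the slot's axis. From here a 45 degree lead-in narrows from 81 to 41 mm over gauge x = -50 to -30 mm. A 38 mm flange enters with 1.5 mm to spare each side; a 46 mm one is stopped rigidly with its centre near gauge x = -40 mm
- gauge_exit (a point): point on the board in the middle of the exit platform, on the slot's axis, 87 mm past the slot's middle. The platform spans gauge x = 30 to 144 mm, y = -79 to 79 mm, with a wooden rim 8 mm high on its three outer sides
- rework_tray: dark wooden open tray for rework, fixed, 130 x 130 mm outside, 118 x 118 mm inside, walls 30 mm high, inner floor 6 mm above the bench. Origin at the centre of the underside, x and y along its sides
- pencil: bystander, not to be moved: flat red carpenter's pencil 130 x 14 x 8 mm lying among the feet, long axis x. Origin at the underside
- push_block: bystander, not to be moved: red push block 200 x 75 mm, 77 mm high with its handle, long axis x. Origin at the underside
- tape_measure: bystander, not to be moved: black tape measure 70 x 40 x 65 mm. Origin at the underside
- glue: bystander, not to be moved: yellow glue bottle, 60 mm across, 170 mm high. Origin at the underside
- screwdriver: bystander, not to be moved: screwdriver lying along its x axis. Origin at the underside
- offcut: bystander, not to be moved: dark wood offcut 60 x 45 x 22 mm. Origin at the underside
- mallet: bystander, not to be moved: mallet lying along its x axis, rubber head. Origin at the underside
Mind the look-alikes: they are no part of the job. What is shaped like the foot_3 but pink is not meant. What is shaped like the foot_2 but turquoise is not meant.

How it is judged:
By the outcome, as a careful person would: the job done as asked, in the order asked, and still so for the second after the job is handed in, with the robot touching nothing.
It also fails if it takes over 72 s, if anything falls off the work surface, if the arm or the gripper's body presses on something with over 40 N, if the wrist force passes 120 N, or if a joint passes its speed limit or range.

### The arm

A 7-joint arm with a two-finger parallel gripper is mounted at the origin on the work surface. World frame = base frame: x ahead of the robot, y to its left, z up, the work surface at z = 0. Lengths are in m, angles in rad, forces in N, time in s.
With the tool pointing down it reaches from about 0.4 to 0.875 m from the base axis. Payload 6.5 kg.
Tool frame: the origin (TCP) lies at the very end of the fingers, on their centre line; the grasp point (between the pads) lies 19 mm behind it; z points along the fingers, y is the line along which they close (so a half turn about z gives the same grasp; the last joint's range is limited). The gripper opens to 88 mm and grips with 3 to 60 N. Pads are 18 mm wide; open, the fingers measure 123 mm over their backs; the gripper's body (75 mm by 187 mm) begins 45 mm behind the grasp point.
Start: joints at [1.142, 0.536, -0.004, 1.538, 0.003, 1.067, -0.071], TCP at [0.231, -0.608, 0.239] pointing down, gripper open.
Joint ranges: [-2.7, 2.7], [-0.37, 2.16], [-1.27, 1.26], [0.24, 2.4], [-1.31, 4.45], [0.19, 1.91], [-2.76, 2.76]. Speed limits (rad/s): [2.39, 2.39, 3.14, 3.14, 3.14, 3.14, 3.14].

### API

Orientations are given as a rotation vector (axis times angle).
In Python, from plant import sense, grab_frame, job_done gives the robot as it stands.
- The arm moves only by the shell command python3 -m creep 'ROWS' [FORCE]. ROWS is JSON, a list of rows, each an object of numbers: "x", "y", "z": the shift along the world's x, y, z as a fraction of full scale; "ax", "ay", "az": the turn, a rotation vector about the world's x, y, z as a fraction of full scale; "fingers": the closure, from 0 (fully open) to 1 (shut). A call has 1 to 5 rows; each row shifts and turns the commanded pose from where the row before left it; what a row does not reach is not made up. Full scale, the value 1, is 3 cm for a shift and 0.12 rad for a turn. A row lasts 1/12 s, in which the tool goes at most 41.7 mm and 7.16 degrees, less where a joint would pass 70% of its speed; a pose out of reach is approached as far as the arm can. A call with a number of a shift or a turn outside -1 to 1 is refused whole. A call with a gripper value outside its range is refused whole. The fingers move at their own pace and stop on an object; FORCE is the grip in N (left out, the last holds). Time passes only in rows, so rows that do not move let the fingers close. It gives the time, the measured TCP pose, the force, the opening and the grip force at its end, in the units of the state.
- sense(): the state, without advancing time (a new reading comes with each control period).
- grab_frame(name): name is "side" or "top"; returns a dict with "color" (480x640x3 uint8, red, green, blue), "camera_matrix" (3x3 intrinsics, pixels), "eye" and "rotation" of the camera in the world. Camera axes: x right, y up, looking along -z (the intrinsics and any distortion apply to the point x, -y, -z); pixel columns grow to the right and rows downward; lengths in m; the calibration is good to about 2 mm. A picture is of the moment at which its call begins. There is no depth.
- job_done(): hands the job in; it is judged then, once.
The state is a dict: "time_s": time; "joints": joint angles; "qd": joint speeds; "effort": joint torques, N m; "eef_pos": TCP position; "tcp_rot": TCP orientation; "force": force on the tool from outside, world axes, zero at the start; "torque": the same for the moment, N m; "grip_width": finger opening in m; "grip_force": force on a finger pad.
Only numpy, scipy, OpenCV 4.12 (cv2) and the standard library are available. Lean on these libraries where they do the work, as an engineer would, in place of code of your own. Each camera call takes 0.05 s, during which the arm holds its last target. There are 200 camera calls.

## Working session

There is one attempt and no reset: what is moved stays moved. The work goes in short steps, Python scripts to look and compute and a shell command to move; the robot and the scene stay as the last step left them, time stands still between calls to the robot, and variables do not carry over. Pictures are saved under pics/ and viewed, at most 10 in all, crops included, and the job is handed in when it is done.

```bash
mkdir -p pics; ls; cat > h.py <<'E'
import numpy as np, cv2
from plant import sense, grab_frame
def ray(f,u,v):
    K=np.array(f["camera_matrix"]);d=np.linalg.inv(K)@[u,v,1.]
    d=np.array([d[0],-d[1],-d[2]]);return np.array(f["eye"]),np.array(f["rotation"])@d
def onz(f,u,v,z):
    e,d=ray(f,u,v);return e+d*(z-e[2])/d[2]
def proj(f,p):
    q=np.array(f["rotation"]).T@(np.array(p)-f["eye"]);q=np.array([q[0],-q[1],-q[2]])
    w=np.array(f["camera_matrix"])@q;return w[:2]/w[2]
def save(f,n): cv2.imwrite("pics/"+n,f["color"][:,:,::-1])
E
python3 - <<'E'
from h import *
for n in("top","side"):
    f=grab_frame(n);save(f,n+"0.png");print(f["camera_matrix"],f["eye"],f["rotation"],[k for k in f])
    np.save(n+"0.npy",f,allow_pickle=True)
print(sense())
E
```

```text
pics
[[599.05041892   0.         316.41746409]
 [  0.         599.05041892 245.47696821]
 [  0.           0.           1.        ]] [ 0.33505316 -0.03609504  1.30573853] [ 0.14337692 -0.12761228 -1.57878139] ['color', 'camera_matrix', 'eye', 'rotation']
[[449.2817397    0.         324.44480443]
 [  0.         449.2817397  244.74168739]
 [  0.           0.           1.        ]] [0.02576374 0.54904271 0.76797176] [ 0.36419082 -0.9873172  -2.23520533] ['color', 'camera_matrix', 'eye', 'rotation']
{'time_s': 0.1, 'joints': array([ 1.1418374 ,  0.53711146, -0.00441668,  1.53875886,  0.00260485,
        1.06731179, -0.07118396]), 'qd': array([ 0.0002575 , -0.00233346,  0.00030642, -0.00124489,  0.00055712,
        0.0010307 ,  0.00108429]), 'effort': array([ 1.99594811e-03, -5.72083426e+01,  9.93725583e-01, -2.52234024e+01,
       -5.61662391e-02,  1.34793026e-02,  6.03030799e-06]), 'eef_pos': array([ 0.23043227, -0.60718926,  0.23791929]), 'tcp_rot': array([-3.08853360e+00, -5.66535378e-01,  6.51535908e-04]), 'force': array([-0.05906486,  0.21188334,  0.11576407]), 'torque': array([ 0.03522249, -0.020593  , -0.03131507]), 'grip_force': 0.0, 'grip_width': 0.08793914809391994}
```

View pics/top0.png

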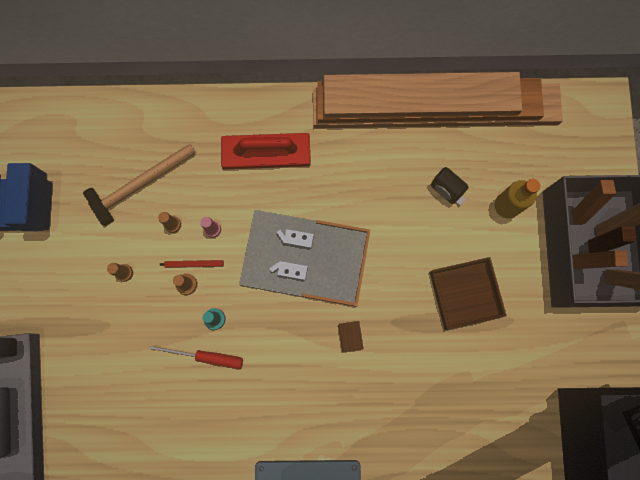

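View pics/side0.png

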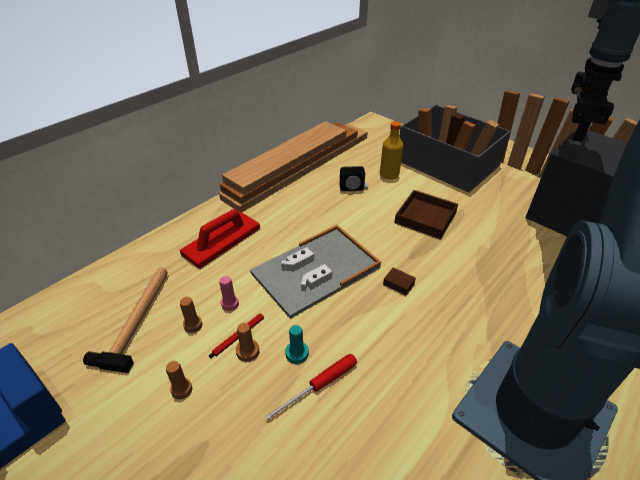

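The top view shows brown feet near (170,223), (120,271) and (185,284). Pink is at (211,227) and turquoise at (214,319). The gauge is around (305,257) with its slot running right, and the tray is at (467,293). The side view shows the same layout, with brown feet at (190,315), (247,340) and (178,380).

```bash
sed -i 's/np.array(f\["rotation"\])/cv2.Rodrigues(np.array(f["rotation"],float))[0]/' h.py
python3 - <<'E'
from h import *
t=np.load("top0.npy",allow_pickle=True).item();s=np.load("side0.npy",allow_pickle=True).item()
print("tcp in side",proj(s,[.231,-.608,.239]), "base in top",proj(t,[0,0,0]))
for f,n,pts in((t,"top",[(170,223),(120,271),(185,284)]),(s,"side",[(190,315),(178,380),(247,340)])):
    hsv=cv2.cvtColor(f["color"],cv2.COLOR_RGB2HSV)
    for u,v in pts: print(n,u,v,[hsv[v+dy,u+dx].tolist() for dx,dy in((0,0),(3,0),(-3,-3),(-20,0),(20,5))])
a=cv2.resize(t["color"][200:315,100:250],None,fx=4,fy=4,interpolation=cv2.INTER_CUBIC)[:, :,::-1]
b=cv2.resize(t["color"][205:310,235:375],None,fx=5,fy=5,interpolation=cv2.INTER_CUBIC)[:,:,::-1]
cv2.imwrite("pics/a.png",a);cv2.imwrite("pics/b.png",b)
g=cv2.cvtColor(t["color"],cv2.COLOR_RGB2HSV)
# cheeks: bright low-sat
m=((g[...,1]<40)&(g[...,2]>150)).astype(np.uint8);m[:200]=0;m[320:]=0;m[:,:230]=0;m[:,380:]=0
n,l,st,c=cv2.connectedComponentsWithStats(m)
for i in range(1,n):
    if st[i,4]>40: print("cheek",st[i],c[i],onz(t,*c[i],.032))
# board
m=((g[...,1]<60)&(g[...,2]>60)).astype(np.uint8);m[:200]=0;m[320:]=0;m[:,:225]=0;m[:,385:]=0
r=cv2.minAreaRect(max(cv2.findContours(m,0,2)[0],key=cv2.contourArea));print(r,[onz(t,*p,.012).round(4) for p in cv2.boxPoints(r)])
# tray
m=((g[...,2]<120)).astype(np.uint8);m[:250]=0;m[340:]=0;m[:,:420]=0;m[:,515:]=0
r=cv2.minAreaRect(max(cv2.findContours(m,0,2)[0],key=cv2.contourArea));print(r,[onz(t,*p,.03).round(4) for p in cv2.boxPoints(r)],onz(t,*r[0],.03))
E
```

```text
tcp in side [575.79968724 129.71072247] base in top [307.69256566 515.59925101]
top 170 223 [[17, 140, 69], [16, 136, 71], [13, 155, 127], [21, 103, 166], [22, 101, 167]]
top 120 271 [[17, 135, 68], [15, 140, 71], [13, 155, 143], [23, 100, 166], [23, 100, 165]]
top 185 284 [[16, 139, 66], [15, 133, 69], [14, 160, 147], [21, 102, 167], [21, 103, 166]]
side 190 315 [[13, 175, 51], [11, 175, 54], [12, 170, 54], [22, 110, 207], [22, 110, 207]]
side 178 380 [[13, 165, 51], [12, 179, 50], [12, 180, 51], [26, 98, 202], [25, 104, 203]]
side 247 340 [[12, 177, 52], [12, 177, 52], [13, 180, 58], [1, 229, 157], [23, 104, 208]]
cheek [277 230  36  17 358] [296.10893855 237.6452514 ] [0.57453763 0.01919043 0.032     ]
cheek [270 261  37  18 367] [289.96457766 269.13079019] [0.50601785 0.03275119 0.032     ]
((303.200927734375, 257.31500244140625), (116.39146423339844, 76.73241424560547), 10.491477012634277) [array([0.4766, 0.1447, 0.012 ]), array([0.6442, 0.1154, 0.012 ]), array([ 0.5929, -0.1369,  0.012 ]), array([ 0.4277, -0.1026,  0.012 ])]
((466.6470642089844, 293.5882568359375), (63.54433059692383, 66.45475006103516), 75.96376037597656) [array([ 0.4989, -0.2601,  0.03  ]), array([ 0.532 , -0.3999,  0.03  ]), array([ 0.3999, -0.4242,  0.03  ]), array([ 0.3679, -0.2869,  0.03  ])] [ 0.44905754 -0.34275505  0.03      ]
```

View pics/a.png

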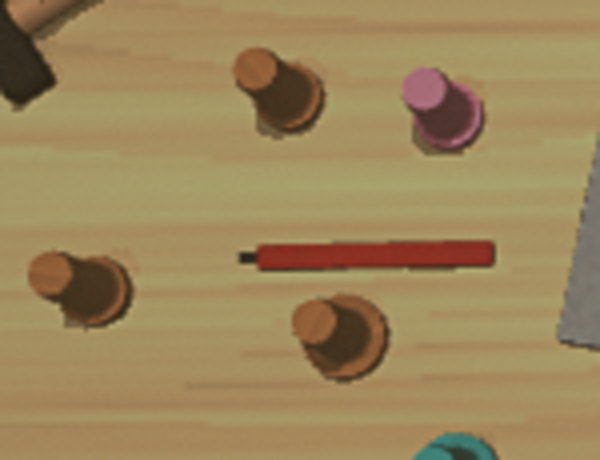

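View pics/b.png

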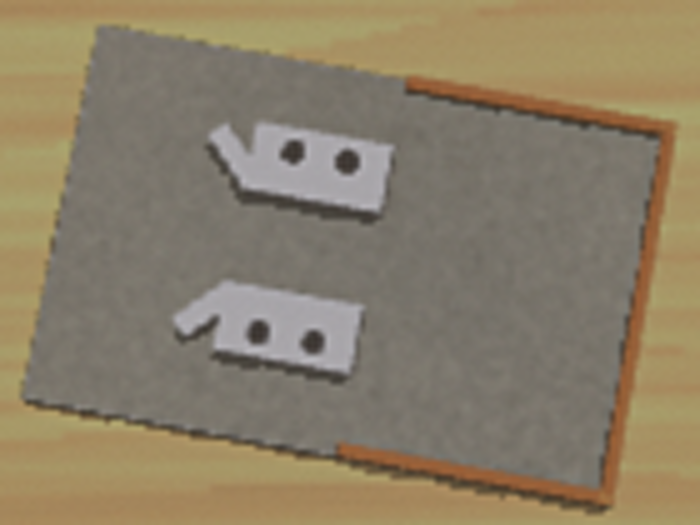

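The crops show C, near (185,284), with the visibly wider flange. The cheek inner edges run (243,188)-(378,210) and (225,281)-(362,304) in the 5x crop. Next I fit those edges and the stem tops with subpixel accuracy.

```bash
cat > m.py <<'E'
from h import *
def slot(t):
    g=cv2.cvtColor(t["color"],cv2.COLOR_RGB2GRAY).astype(float);L=[]
    for (u0,u1,fn,up) in((287,308,lambda u:243.5+(u-285)*.163,1),(283,304,lambda u:261.2+(u-280)*.168,0)):
        P=[]
        for u in range(u0,u1):
            c=fn(u);r=np.arange(int(c)-4,int(c)+6);v=g[r,u]; th=(v.max()+ (105 if not up else v.min()))/2
            s=(v>th).astype(int)
            ks=[k for k in range(len(r)-1) if s[k]!=s[k+1] and s[k]==up]
            if not ks: continue
            k=min(ks,key=lambda k:abs(r[k]-c)); y=r[k]+(th-v[k])/(v[k+1]-v[k]); P.append(onz(t,u,y,.032)[:2])
        P=np.array(P,np.float32);vx,vy,x0,y0=cv2.fitLine(P,cv2.DIST_HUBER,0,.01,.01).ravel()
        d=np.array([vx,vy]);d*=-np.sign(vy);n=np.array([-d[1],d[0]]);L.append((d,np.array([x0,y0]),np.std((P-[x0,y0])@n)))
    return L
def feet(t,s):
    out=[]
    for f,roi in((t,(90,230,205,300)),(s,(160,270,290,400))):
        h=cv2.cvtColor(f["color"],cv2.COLOR_RGB2HSV);x0,x1,y0,y1=roi
        m=((h[...,0]>=9)&(h[...,0]<=16)&(h[...,1]>125)&(h[...,2]>90)).astype(np.uint8)
        k=np.zeros_like(m);k[y0:y1,x0:x1]=1;m*=k
        m=cv2.morphologyEx(m,cv2.MORPH_OPEN,np.ones((3,3),np.uint8))
        n,l,st,c=cv2.connectedComponentsWithStats(m)
        for i in range(1,n):
            if st[i,4]>15: print(st[i],c[i].round(1),onz(f,*c[i],.08).round(4))
E
python3 - <<'E'
from m import *
t=np.load("top0.npy",allow_pickle=True).item();s=np.load("side0.npy",allow_pickle=True).item()
L=slot(t)
for d,p,e in L: print("edge",d,np.degrees(np.arctan2(d[1],d[0])),p,e)
d=L[0][0]+L[1][0];d/=np.linalg.norm(d);n=np.array([-d[1],d[0]]);print("width",(L[0][1]-L[1][1])@n,"mid offset",(L[0][1]+L[1][1])@n/2,d,n,"mid",(L[0][1]+L[1][1])/2)
feet(t,s)
q=lambda u,v:onz(t,235+u/5,205+v/5,.032)[:2]
for a in((392,145),(380,208),(362,304),(348,372),(243,188),(225,281)): p=q(*a);print(a,p, p@d,p@n)
E
```

```text
edge [-0.19717364 -0.98036855] -101.37172 [0.5588786  0.01627633] 0.00020263586
edge [-0.18914875 -0.98194844] -100.90311 [0.5193548  0.02639765] 0.0002421387
width 0.040734485 mid offset 0.52484185 [-0.19316281 -0.9811667 ] [ 0.9811667  -0.19316281] mid [0.53911674 0.02133699]
[158 212  11  10  92] [163.2 216.6] [0.6143 0.2962 0.08  ]
[107 263  11  11  98] [112.  267.9] [0.5068 0.3989 0.08  ]
[173 275  11  11 101] [178.1 280. ] [0.4799 0.2611 0.08  ]
[185 274  11  20 104] [190.6 283.5] [0.4723 0.2349 0.08  ]
[180 297  12   9  83] [185.3 300.9] [0.6138 0.296  0.08  ]
[237 323  12  10  94] [242.9 327.4] [0.48   0.2615 0.08  ]
[253 341   6  13  54] [255.4 347. ] [0.4297 0.2749 0.08  ]
[236 344   4  10  38] [237.6 348.7] [0.4507 0.2989 0.08  ]
[166 361  13  12 116] [172.2 366.5] [0.5065 0.399  0.08  ]
(392, 145) [ 0.58206729 -0.01831355] -0.09446511210966274 0.5746425454004067
(380, 208) [ 0.55444932 -0.01284498] -0.09449592215426263 0.5464883916249724
(362, 304) [ 0.51274484 -0.00471014] -0.09442180277429973 0.5039979923219546
(348, 372) [0.48348618 0.00153288] -0.0948955630981206 0.4740844508389009
(243, 188) [0.56400466 0.04629744] -0.15437023128692484 0.5444396575503828
(225, 281) [0.52348153 0.05412026] -0.1542181637506611 0.503168631357033
```

```bash
cat > w.py <<'E'
# python3 w.py x y z  -> remaining shift in units of 30 mm, yaw remaining in units of .12 rad, gauge coords
import sys
from h import *
s=sense();p=s["eef_pos"];R=cv2.Rodrigues(s["tcp_rot"])[0]
d=np.array([-.1932,-.9812]);n=np.array([.9812,-.1932]);o=np.array([.539,.0207])
yaw=np.arctan2(R[1,1],R[0,1]);e=(np.arctan2(n[1],n[0])-yaw+np.pi/2)%np.pi-np.pi/2
print("t %.2f"%s["time_s"],"p",p.round(4),"gauge",((p[:2]-o)@d).round(4),((p[:2]-o)@n).round(4),"az",round(e/.12,2),"tilt",R[:2,2].round(3),"F",s["force"].round(1),"Fg",(s["force"][:2]@d).round(1),(s["force"][:2]@n).round(1),"w",round(s["grip_width"],4),round(s["grip_force"],1),"q",s["joints"].round(2))
a=[float(x) for x in sys.argv[1:]]
if a and a[0]==99: a=[*(o+a[1]/1000*d+a[2]/1000*n),a[3]]   # gauge mm
if a: print("go",((np.array(a)-p)/.03).round(2))
E
python3 -m creep '[{"x":1,"y":0.8,"az":1},{"x":1,"y":0.8,"az":1},{"x":1,"y":0.8,"az":1},{"x":1,"y":0.8,"az":1},{"fingers":0.43}]' 20; python3 w.py .614 .296 .15
```

```text
t 0.10 p [ 0.2304 -0.6072  0.2379] gauge 0.6757 -0.1815 az 8.45 tilt [-0.001  0.001] F [-0.1  0.2  0.1] Fg -0.2 -0.1 w 0.0879 0.0 q [ 1.14  0.54 -0.    1.54  0.    1.07 -0.07]
go [12.79 30.11 -2.93]$[0]: bad value
```

```bash
python3 -m creep '[{"x":1.0,"y":0.8,"z":0.0,"ax":0.0,"ay":0.0,"az":1.0,"fingers":0.43},{"x":1.0,"y":0.8,"z":0.0,"ax":0.0,"ay":0.0,"az":1.0,"fingers":0.43},{"x":1.0,"y":0.8,"z":0.0,"ax":0.0,"ay":0.0,"az":1.0,"fingers":0.43}]' 20; python3 w.py .614 .296 .15
```

```text
time_s: 0.35
eef_pos: [0.321, -0.5348, 0.2383]
tcp_rot: [-2.936, -1.117, 0.001]
force: [0.5, -0.5, -1.0]
grip_width: 0.0704
grip_force: 0.0
t 0.35 p [ 0.321  -0.5348  0.2383] gauge 0.5871 -0.1066 az 5.41 tilt [-0.001  0.   ] F [ 0.5 -0.5 -1. ] Fg 0.4 0.6 w 0.0704 0.0 q [ 1.04  0.5  -0.11  1.61  0.06  1.04  0.07]
go [ 9.77 27.69 -2.94]
```

```bash
python3 -m creep '[{"x":0.7,"y":1,"az":1,"fingers":0.43},{"x":0.7,"y":1,"az":1,"fingers":0.43},{"x":0.7,"y":1,"az":1,"fingers":0.43},{"x":0.7,"y":1,"az":1,"fingers":0.43},{"x":0.7,"y":1,"az":1,"fingers":0.43}]'; python3 -m creep '[{"x":0.7,"y":1.0,"z":0}]'; python3 w.py .614 .296 .15
```

```text
t 0.35 p [ 0.321  -0.5348  0.2383] gauge 0.5871 -0.1066 az 5.41 tilt [-0.001  0.   ] F [ 0.5 -0.5 -1. ] Fg 0.4 0.6 w 0.0704 0.0 q [ 1.04  0.5  -0.11  1.61  0.06  1.04  0.07]
go [ 9.77 27.69 -2.94]$[0]: bad value
$[0]: bad value
```

```bash
python3 -m creep '[{"x":0.7,"y":1,"z":0,"ax":0,"ay":0,"az":1,"fingers":0.43},{"x":0.7,"y":1,"z":0,"ax":0,"ay":0,"az":1,"fingers":0.43},{"x":0.7,"y":1,"z":0,"ax":0,"ay":0,"az":1,"fingers":0.43},{"x":0.7,"y":1,"z":0,"ax":0,"ay":0,"az":1,"fingers":0.43},{"x":0.7,"y":1,"z":0,"ax":0,"ay":0,"az":1,"fingers":0.43}]'; python3 -m creep '[{"x":0.4,"y":1,"z":0,"ax":0,"ay":0,"az":0.4,"fingers":0.43},{"x":0.4,"y":1,"z":0,"ax":0,"ay":0,"az":0,"fingers":0.43},{"x":0.4,"y":1,"z":0,"ax":0,"ay":0,"az":0,"fingers":0.43},{"x":0.4,"y":1,"z":0,"ax":0,"ay":0,"az":0,"fingers":0.43},{"x":0.4,"y":1,"z":0,"ax":0,"ay":0,"az":0,"fingers":0.43}]'; python3 w.py .614 .296 .15
```

```text
time_s: 0.77
eef_pos: [0.4262, -0.384, 0.2385]
tcp_rot: [-2.473, -1.937, 0.0]
force: [0.2, -0.3, -0.2]
grip_width: 0.0503
grip_force: 0.0
time_s: 1.18
eef_pos: [0.4857, -0.2341, 0.2385]
tcp_rot: [-2.432, -1.988, 0.001]
force: [-0.6, 0.6, 0.6]
grip_width: 0.05
grip_force: 0.0
t 1.18 p [ 0.4857 -0.2341  0.2385] gauge 0.2603 -0.003 az 0.05 tilt [-0.001  0.   ] F [-0.6  0.6  0.6] Fg -0.5 -0.7 w 0.05 0.0 q [ 0.66  0.37 -0.36  1.82  0.16  0.98  0.03]
go [ 4.28 17.67 -2.95]
```

```bash
python3 -m creep '[{"x":0.25,"y":1,"z":0,"ax":0,"ay":0,"az":0,"fingers":0.43},{"x":0.25,"y":1,"z":0,"ax":0,"ay":0,"az":0,"fingers":0.43},{"x":0.25,"y":1,"z":0,"ax":0,"ay":0,"az":0,"fingers":0.43},{"x":0.25,"y":1,"z":0,"ax":0,"ay":0,"az":0,"fingers":0.43},{"x":0.25,"y":1,"z":0,"ax":0,"ay":0,"az":0,"fingers":0.43}]';python3 -m creep '[{"x":0.25,"y":1,"z":0,"ax":0,"ay":0,"az":0,"fingers":0.43},{"x":0.25,"y":1,"z":0,"ax":0,"ay":0,"az":0,"fingers":0.43},{"x":0.25,"y":1,"z":0,"ax":0,"ay":0,"az":0,"fingers":0.43},{"x":0.25,"y":1,"z":0,"ax":0,"ay":0,"az":0,"fingers":0.43},{"x":0.25,"y":1,"z":0,"ax":0,"ay":0,"az":0,"fingers":0.43}]' ;python3 -m creep '[{"x":0.25,"y":1,"z":0,"ax":0,"ay":0,"az":0,"fingers":0.43},{"x":0.25,"y":1,"z":0,"ax":0,"ay":0,"az":0,"fingers":0.43},{"x":0.25,"y":1,"z":0,"ax":0,"ay":0,"az":0,"fingers":0.43},{"x":0.25,"y":1,"z":-0.5,"ax":0,"ay":0,"az":0,"fingers":0.43},{"x":0.25,"y":1,"z":-1,"ax":0,"ay":0,"az":0,"fingers":0.43}]' ; python3 w.py .614 .296 .15
```

```text
time_s: 1.6
eef_pos: [0.523, -0.0842, 0.2385]
tcp_rot: [-2.432, -1.988, 0.001]
force: [1.2, 0.0, -1.3]
grip_width: 0.0505
grip_force: 0.0
time_s: 2.02
eef_pos: [0.5606, 0.0657, 0.2384]
tcp_rot: [-2.432, -1.988, 0.001]
force: [0.2, -0.1, 0.3]
grip_width: 0.0502
grip_force: 0.0
time_s: 2.43
eef_pos: [0.6002, 0.2159, 0.1971]
tcp_rot: [2.431, 1.987, 0.009]
force: [1.1, -0.3, 0.2]
grip_width: 0.0504
grip_force: 0.0
t 2.43 p [0.6002 0.2159 0.1971] gauge -0.2034 0.0224 az 0.05 tilt [0.006 0.002] F [ 1.1 -0.3  0.2] Fg 0.1 1.1 w 0.0504 0.0 q [-0.1   0.6  -0.45  1.59  0.3   1.01 -0.85]
go [ 0.46  2.67 -1.57]
```

```bash
python3 -m creep '[{"x":0.15,"y":0.9,"z":-0.5,"ax":0,"ay":0,"az":0,"fingers":0.43},{"x":0.15,"y":0.9,"z":-0.5,"ax":0,"ay":0,"az":0,"fingers":0.43},{"x":0.15,"y":0.87,"z":-0.5,"ax":0,"ay":0,"az":0,"fingers":0.43},{"x":0,"y":0,"z":-0.5,"ax":0,"ay":0,"az":0,"fingers":0.43},{"x":0,"y":0,"z":0,"ax":0,"ay":0,"az":0,"fingers":0.43}]'; python3 w.py .614 .296 .04
python3 - <<'E'
from h import *
f=grab_frame("side");cv2.imwrite("pics/s1.png",cv2.resize(f["color"][230:430,80:340],None,fx=3,fy=3)[:,:,::-1])
E
```

```text
time_s: 2.85
eef_pos: [0.6087, 0.2941, 0.1308]
tcp_rot: [-2.427, -1.991, 0.009]
force: [-0.2, -1.1, -0.6]
grip_width: 0.0504
grip_force: 0.0
t 2.85 p [0.6087 0.2941 0.1308] gauge -0.2817 0.0156 az 0.02 tilt [-0.006 -0.002] F [-0.2 -1.1 -0.6] Fg 1.1 0.0 w 0.0504 0.0 q [-0.24  0.74 -0.42  1.51  0.34  0.97 -0.96]
go [ 0.18  0.06 -3.03]
```

View pics/s1.png

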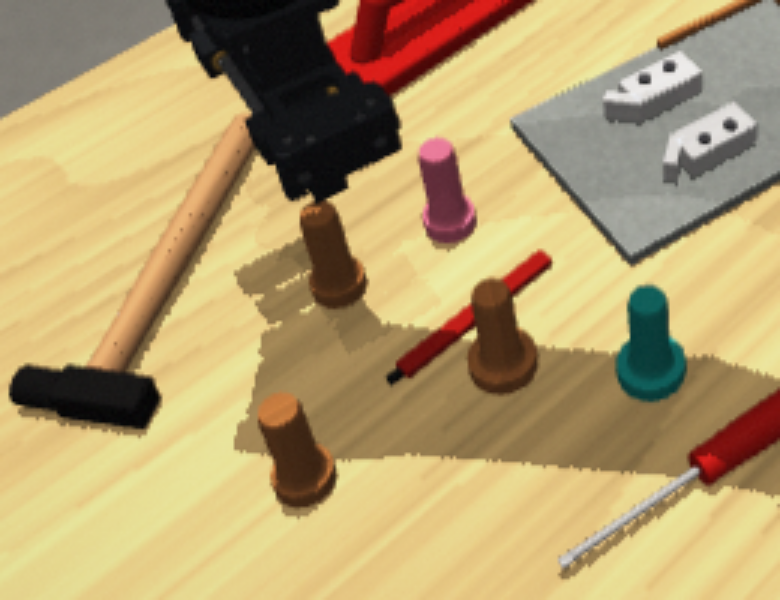

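The gripper is centred over foot A, whose top is at crop (320,205). I'll descend and grip it.

```bash
python3 -m creep '[{"x":0.18,"y":0.06,"z":-0.7,"ax":0,"ay":0,"az":0,"fingers":0.43},{"x":0,"y":0,"z":-0.8,"ax":0,"ay":0,"az":0,"fingers":0.43},{"x":0,"y":0,"z":-0.8,"ax":0,"ay":0,"az":0,"fingers":0.43},{"x":0,"y":0,"z":-0.73,"ax":0,"ay":0,"az":0,"fingers":0.43},{"x":0,"y":0,"z":0,"ax":0,"ay":0,"az":0,"fingers":0.43}]'; python3 w.py .614 .296 .04; python3 -m creep '[{"x":0,"y":0,"z":0,"ax":0,"ay":0,"az":0,"fingers":1},{"x":0,"y":0,"z":0,"ax":0,"ay":0,"az":0,"fingers":1},{"x":0,"y":0,"z":0,"ax":0,"ay":0,"az":0,"fingers":1},{"x":0,"y":0,"z":0,"ax":0,"ay":0,"az":0,"fingers":1},{"x":0,"y":0,"z":0,"ax":0,"ay":0,"az":0,"fingers":1}]' 20; python3 w.py 99 -110 0 .075
```

```text
time_s: 3.32
eef_pos: [0.6151, 0.2913, 0.0404]
tcp_rot: [2.434, 1.986, -0.011]
force: [-0.4, -0.8, -0.6]
grip_width: 0.05
grip_force: 0.0
t 3.32 p [0.6151 0.2913 0.0404] gauge -0.2803 0.0224 az 0.06 tilt [-0.005 -0.005] F [-0.4 -0.8 -0.6] Fg 0.8 -0.2 w 0.05 0.0 q [-0.26  0.86 -0.38  1.53  0.39  0.83 -0.99]
go [-0.04  0.16 -0.01]
time_s: 3.73
eef_pos: [0.6178, 0.2957, 0.0456]
tcp_rot: [2.432, 1.988, 0.004]
force: [-0.5, -0.3, 5.2]
grip_width: 0.0255
grip_force: 19.4
t 3.73 p [0.6178 0.2957 0.0456] gauge -0.2851 0.0242 az 0.05 tilt [0.002 0.001] F [-0.5 -0.3  5.2] Fg 0.4 -0.4 w 0.0255 19.4 q [-0.26  0.86 -0.38  1.52  0.39  0.83 -0.99]
go [-1.92 -5.57  0.98]
```

```bash
python3 -m creep '[{"x":0,"y":0,"z":0.5,"ax":0,"ay":0,"az":0,"fingers":1},{"x":0,"y":0,"z":1,"ax":0,"ay":0,"az":0,"fingers":1},{"x":0,"y":0,"z":1,"ax":0,"ay":0,"az":0,"fingers":1},{"x":0,"y":0,"z":1,"ax":0,"ay":0,"az":0,"fingers":1},{"x":0,"y":0,"z":0.2,"ax":0,"ay":0,"az":0,"fingers":1}]'; python3 -m creep '[{"x":0,"y":0,"z":0,"ax":0,"ay":0,"az":0,"fingers":1}]';python3 -m creep '[{"x":0,"y":0,"z":0,"ax":0,"ay":0,"az":0,"fingers":1}]';python3 w.py 99 -90 0 .075
```

```text
time_s: 4.15
eef_pos: [0.6194, 0.2971, 0.1617]
tcp_rot: [2.431, 1.988, 0.014]
force: [0.6, 0.9, -0.3]
grip_width: 0.026
grip_force: 19.4
time_s: 4.23
eef_pos: [0.6185, 0.2962, 0.1587]
tcp_rot: [2.431, 1.988, 0.009]
force: [-0.1, 0.1, -0.9]
grip_width: 0.0257
grip_force: 19.4
time_s: 4.32
eef_pos: [0.6167, 0.2949, 0.155]
tcp_rot: [2.432, 1.988, -0.0]
force: [0.8, -0.5, -1.1]
grip_width: 0.026
grip_force: 19.4
t 4.32 p [0.6167 0.2949 0.155 ] gauge -0.2841 0.0232 az 0.05 tilt [ 0. -0.] F [ 0.8 -0.5 -1.1] Fg 0.4 0.9 w 0.026 19.4 q [-0.24  0.72 -0.43  1.48  0.33  1.01 -0.95]
go [-2.01 -6.2  -2.67]
```

```bash
python3 -m creep '[{"x":-0.2,"y":-0.6,"z":0,"ax":0,"ay":0,"az":0,"fingers":1},{"x":-0.32,"y":-1,"z":0,"ax":0,"ay":0,"az":0,"fingers":1},{"x":-0.32,"y":-1,"z":0,"ax":0,"ay":0,"az":0,"fingers":1},{"x":-0.32,"y":-1,"z":0,"ax":0,"ay":0,"az":0,"fingers":1},{"x":-0.32,"y":-1,"z":0,"ax":0,"ay":0,"az":0,"fingers":1}]'; python3 -m creep '[{"x":-0.32,"y":-1,"z":-0.3,"ax":0,"ay":0,"az":0,"fingers":1},{"x":-0.22,"y":-0.6,"z":-0.8,"ax":0,"ay":0,"az":0,"fingers":1},{"x":0,"y":0,"z":-0.8,"ax":0,"ay":0,"az":0,"fingers":1},{"x":0,"y":0,"z":-0.2,"ax":0,"ay":0,"az":0,"fingers":1},{"x":0,"y":0,"z":0,"ax":0,"ay":0,"az":0,"fingers":1}]';python3 -m creep '[{"x":0,"y":0,"z":0,"ax":0,"ay":0,"az":0,"fingers":1},{"x":0,"y":0,"z":0,"ax":0,"ay":0,"az":0,"fingers":1},{"x":0,"y":0,"z":0,"ax":0,"ay":0,"az":0,"fingers":1}]';python3 w.py 99 -82 0 .055
```

```text
time_s: 4.73
eef_pos: [0.5704, 0.1553, 0.1528]
tcp_rot: [-2.431, -1.988, 0.006]
force: [-0.0, -0.2, -0.6]
grip_width: 0.0257
grip_force: 19.4
time_s: 5.15
eef_pos: [0.5539, 0.109, 0.0892]
tcp_rot: [-2.429, -1.987, 0.008]
force: [-0.6, 1.3, 0.3]
grip_width: 0.0257
grip_force: 19.4
time_s: 5.4
eef_pos: [0.5571, 0.1104, 0.0929]
tcp_rot: [2.431, 1.99, 0.003]
force: [0.1, 0.1, -1.0]
grip_width: 0.0258
grip_force: 19.4
t 5.40 p [0.5571 0.1104 0.0929] gauge -0.0915 0.0004 az 0.04 tilt [0.002 0.001] F [ 0.1  0.1 -1. ] Fg -0.2 0.1 w 0.0258 19.4 q [ 0.03  0.63 -0.41  1.84  0.36  0.74 -0.77]
go [-0.07 -0.31 -1.26]
```

```bash
python3 -m creep '[{"x":-0.04,"y":-0.15,"z":-0.5,"ax":0,"ay":0,"az":0,"fingers":1},{"x":-0.03,"y":-0.15,"z":-0.5,"ax":0,"ay":0,"az":0,"fingers":1},{"x":0,"y":0,"z":-0.1,"ax":0,"ay":0,"az":0,"fingers":1},{"x":0,"y":0,"z":0,"ax":0,"ay":0,"az":0,"fingers":1},{"x":0,"y":0,"z":0,"ax":0,"ay":0,"az":0,"fingers":1}]';python3 -m creep '[{"x":0,"y":0,"z":-0.1,"ax":0,"ay":0,"az":0,"fingers":1},{"x":0,"y":0,"z":0,"ax":0,"ay":0,"az":0,"fingers":1}]';python3 -m creep '[{"x":0,"y":0,"z":-0.1,"ax":0,"ay":0,"az":0,"fingers":1},{"x":0,"y":0,"z":0,"ax":0,"ay":0,"az":0,"fingers":1}]';python3 w.py 99 -75 0 .055
```

```text
time_s: 5.82
eef_pos: [0.5547, 0.101, 0.0596]
tcp_rot: [2.431, 1.989, 0.002]
force: [-0.8, 0.1, -0.5]
grip_width: 0.0253
grip_force: 19.4
time_s: 5.98
eef_pos: [0.5545, 0.1014, 0.057]
tcp_rot: [2.431, 1.989, 0.002]
force: [-2.1, 0.7, 4.7]
grip_width: 0.0256
grip_force: 19.7
time_s: 6.15
eef_pos: [0.5535, 0.1019, 0.055]
tcp_rot: [-2.43, -1.99, 0.001]
force: [-9.0, 1.1, 19.0]
grip_width: 0.0253
grip_force: 20.1
t 6.15 p [0.5535 0.1019 0.055 ] gauge -0.0824 -0.0015 az 0.04 tilt [-0.001  0.   ] F [-9.   1.1 19. ] Fg 0.7 -9.1 w 0.0253 20.1 q [ 0.03  0.69 -0.38  1.86  0.39  0.67 -0.79]
go [ 0.   -0.25 -0.  ]
```

```bash
python3 -m creep '[{"x":0,"y":0,"z":0.07,"ax":0,"ay":0,"az":0,"fingers":1},{"x":-0.07,"y":-0.35,"z":0,"ax":0,"ay":0,"az":0,"fingers":1},{"x":-0.07,"y":-0.35,"z":0,"ax":0,"ay":0,"az":0,"fingers":1},{"x":0,"y":0,"z":0,"ax":0,"ay":0,"az":0,"fingers":1},{"x":0,"y":0,"z":0,"ax":0,"ay":0,"az":0,"fingers":1}]';python3 w.py 99 -50 0 .057
python3 - <<'E'
from h import *
f=grab_frame("top");cv2.imwrite("pics/t2.png",cv2.resize(f["color"][190:320,210:380],None,fx=4,fy=4)[:,:,::-1])
f=grab_frame("side");cv2.imwrite("pics/s2.png",cv2.resize(f["color"][180:330,220:400],None,fx=4,fy=4)[:,:,::-1])
E
```

```text
time_s: 6.57
eef_pos: [0.55, 0.077, 0.0552]
tcp_rot: [2.434, 1.985, -0.002]
force: [-2.2, -3.3, 6.6]
grip_width: 0.0254
grip_force: 20.0
t 6.57 p [0.55   0.077  0.0552] gauge -0.0573 -0.0001 az 0.07 tilt [-0.    -0.002] F [-2.2 -3.3  6.6] Fg 3.7 -1.5 w 0.0254 20.0 q [ 0.07  0.68 -0.38  1.88  0.4   0.66 -0.76]
go [-0.04 -0.24  0.06]
```

View pics/s2.png

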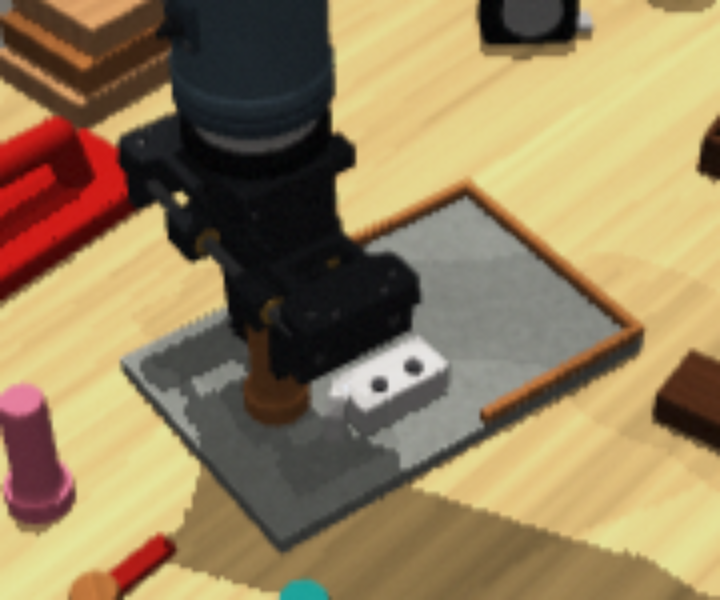

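The foot stands upright on the board in front of the slot, with its flange at crop (277,405). I'll slide it in.

```bash
python3 -m creep '[{"x":-0.05,"y":-0.27,"z":0,"ax":0,"ay":0,"az":0,"fingers":1},{"x":-0.05,"y":-0.27,"z":0,"ax":0,"ay":0,"az":0,"fingers":1},{"x":0,"y":0,"z":0,"ax":0,"ay":0,"az":0,"fingers":1}]';python3 w.py;python3 -m creep '[{"x":-0.05,"y":-0.27,"z":0,"ax":0,"ay":0,"az":0,"fingers":1},{"x":0,"y":0,"z":0,"ax":0,"ay":0,"az":0,"fingers":1}]';python3 w.py;python3 -m creep '[{"x":-0.05,"y":-0.27,"z":0,"ax":0,"ay":0,"az":0,"fingers":1},{"x":0,"y":0,"z":0,"ax":0,"ay":0,"az":0,"fingers":1}]' ;python3 w.py 99 87 0 .055
```

```text
time_s: 6.92
eef_pos: [0.5476, 0.0628, 0.0558]
tcp_rot: [-2.433, -1.987, -0.004]
force: [-0.5, 4.5, 8.8]
grip_width: 0.0254
grip_force: 20.0
t 6.92 p [0.5476 0.0628 0.0558] gauge -0.043 0.0003 az 0.06 tilt [0.002 0.002] F [-0.5  4.5  8.8] Fg -4.4 -1.4 w 0.0254 20.0 q [ 0.1   0.67 -0.39  1.9   0.4   0.65 -0.73]
time_s: 7.08
eef_pos: [0.5462, 0.0548, 0.056]
tcp_rot: [2.433, 1.988, 0.004]
force: [-2.9, 2.3, 10.6]
grip_width: 0.0253
grip_force: 20.0
t 7.08 p [0.5462 0.0548 0.056 ] gauge -0.0349 0.0005 az 0.05 tilt [0.002 0.001] F [-2.9  2.3 10.6] Fg -1.7 -3.3 w 0.0253 20.0 q [ 0.11  0.67 -0.39  1.9   0.4   0.65 -0.72]
time_s: 7.25
eef_pos: [0.5444, 0.046, 0.0556]
tcp_rot: [2.433, 1.987, 0.002]
force: [-1.5, 1.8, 8.7]
grip_width: 0.0254
grip_force: 20.0
t 7.25 p [0.5444 0.046  0.0556] gauge -0.0259 0.0004 az 0.06 tilt [0.001 0.001] F [-1.5  1.8  8.7] Fg -1.5 -1.8 w 0.0254 20.0 q [ 0.13  0.67 -0.39  1.91  0.4   0.64 -0.71]
go [-0.74 -3.69 -0.02]
```

```bash
python3 -m creep '[{"x":-0.06,"y":-0.3,"z":0,"ax":0,"ay":0,"az":0,"fingers":1},{"x":-0.08,"y":-0.4,"z":0,"ax":0,"ay":0,"az":0,"fingers":1},{"x":-0.08,"y":-0.4,"z":0,"ax":0,"ay":0,"az":0,"fingers":1},{"x":-0.08,"y":-0.4,"z":0,"ax":0,"ay":0,"az":0,"fingers":1}]';python3 w.py;python3 -m creep '[{"x":-0.08,"y":-0.4,"z":0,"ax":0,"ay":0,"az":0,"fingers":1},{"x":-0.08,"y":-0.4,"z":0,"ax":0,"ay":0,"az":0,"fingers":1},{"x":-0.08,"y":-0.4,"z":0,"ax":0,"ay":0,"az":0,"fingers":1},{"x":-0.08,"y":-0.4,"z":0,"ax":0,"ay":0,"az":0,"fingers":1},{"x":0,"y":0,"z":0,"ax":0,"ay":0,"az":0,"fingers":1}]';python3 w.py 99 100 45 .0565
```

```text
time_s: 7.58
eef_pos: [0.5347, 0.0001, 0.0549]
tcp_rot: [2.433, 1.987, 0.0]
force: [0.3, 1.3, 2.2]
grip_width: 0.0254
grip_force: 20.0
t 7.58 p [5.347e-01 1.000e-04 5.490e-02] gauge 0.021 -0.0002 az 0.05 tilt [ 0. -0.] F [0.3 1.3 2.2] Fg -1.4 0.1 w 0.0254 20.0 q [ 0.21  0.65 -0.39  1.94  0.4   0.63 -0.63]
time_s: 8.0
eef_pos: [0.5243, -0.0505, 0.0548]
tcp_rot: [2.435, 1.983, -0.005]
force: [-1.3, -2.1, 8.2]
grip_width: 0.025
grip_force: 20.0
t 8.00 p [ 0.5243 -0.0505  0.0548] gauge 0.0727 -0.0006 az 0.08 tilt [-0.002 -0.003] F [-1.3 -2.1  8.2] Fg 2.3 -0.8 w 0.025 20.0 q [ 0.31  0.65 -0.39  1.96  0.41  0.62 -0.55]
go [ 1.32 -1.19  0.06]
```

```bash
python3 -m creep '[{"x":0.33,"y":-0.3,"z":0,"ax":0,"ay":0,"az":0,"fingers":1},{"x":0.33,"y":-0.3,"z":0,"ax":0,"ay":0,"az":0,"fingers":1},{"x":0.33,"y":-0.3,"z":0,"ax":0,"ay":0,"az":0,"fingers":1},{"x":0.33,"y":-0.3,"z":0.02,"ax":0,"ay":0,"az":0,"fingers":1},{"x":0,"y":0,"z":0,"ax":0,"ay":0,"az":0,"fingers":1}]';python3 -m creep '[{"x":0,"y":0,"z":0,"ax":0,"ay":0,"az":0,"fingers":1},{"x":0,"y":0,"z":0,"ax":0,"ay":0,"az":0,"fingers":1}]';python3 w.py 99 100 45 .056;python3 -m creep '[{"x":0,"y":0,"z":0,"ax":0,"ay":0,"az":0,"fingers":0.43},{"x":0,"y":0,"z":0,"ax":0,"ay":0,"az":0,"fingers":0.43},{"x":0,"y":0,"z":0,"ax":0,"ay":0,"az":0,"fingers":0.43},{"x":0,"y":0,"z":0,"ax":0,"ay":0,"az":0,"fingers":0.43}]';python3 w.py;python3 -m creep '[{"x":0,"y":0,"z":0.5,"ax":0,"ay":0,"az":0,"fingers":0.43},{"x":0,"y":0,"z":0.8,"ax":0,"ay":0,"az":0,"fingers":0.43},{"x":0,"y":0,"z":0.8,"ax":0,"ay":0,"az":0,"fingers":0.43},{"x":0,"y":0,"z":0.8,"ax":0,"ay":0,"az":0,"fingers":0.43},{"x":0,"y":0,"z":0.3,"ax":0,"ay":0,"az":0,"fingers":0.43}]';python3 w.py .507 .399 .15
```

```text
time_s: 8.42
eef_pos: [0.5658, -0.0856, 0.0552]
tcp_rot: [2.434, 1.984, -0.002]
force: [1.6, -1.6, 0.4]
grip_width: 0.0252
grip_force: 20.0
time_s: 8.58
eef_pos: [0.5641, -0.0828, 0.0552]
tcp_rot: [2.433, 1.988, -0.002]
force: [1.0, -1.1, 0.6]
grip_width: 0.0257
grip_force: 20.0
t 8.58 p [ 0.5641 -0.0828  0.0552] gauge 0.0967 0.0446 az 0.05 tilt [-0.001 -0.001] F [ 1.  -1.1  0.6] Fg 0.8 1.2 w 0.0257 20.0 q [ 0.36  0.7  -0.39  1.84  0.4   0.68 -0.47]
go [-0.01 -0.11  0.03]
time_s: 8.92
eef_pos: [0.5645, -0.0817, 0.0554]
tcp_rot: [-2.431, -1.989, 0.001]
force: [0.7, 0.3, -1.3]
grip_width: 0.049
grip_force: 0.0
t 8.92 p [ 0.5645 -0.0817  0.0554] gauge 0.0955 0.0448 az 0.04 tilt [-0.001  0.   ] F [ 0.7  0.3 -1.3] Fg -0.4 0.6 w 0.049 0.0 q [ 0.36  0.7  -0.39  1.84  0.4   0.68 -0.47]
time_s: 9.33
eef_pos: [0.5664, -0.0819, 0.1545]
tcp_rot: [2.43, 1.987, 0.004]
force: [0.1, 0.3, 0.2]
grip_width: 0.0502
grip_force: 0.0
t 9.33 p [ 0.5664 -0.0819  0.1545] gauge 0.0954 0.0467 az 0.04 tilt [ 0.004 -0.   ] F [0.1 0.3 0.2] Fg -0.3 -0.0 w 0.0502 0.0 q [ 0.41  0.55 -0.46  1.8   0.31  0.86 -0.4 ]
go [-1.98 16.03 -0.15]
```

```bash
python3 -m creep '[{"x":-0.12,"y":1,"z":0,"ax":0,"ay":0,"az":0,"fingers":0.43},{"x":-0.12,"y":1,"z":0,"ax":0,"ay":0,"az":0,"fingers":0.43},{"x":-0.12,"y":1,"z":0,"ax":0,"ay":0,"az":0,"fingers":0.43},{"x":-0.12,"y":1,"z":0,"ax":0,"ay":0,"az":0,"fingers":0.43},{"x":-0.12,"y":1,"z":0,"ax":0,"ay":0,"az":0,"fingers":0.43}]' >/dev/null;python3 -m creep '[{"x":-0.12,"y":1,"z":0,"ax":0,"ay":0,"az":0,"fingers":0.43},{"x":-0.12,"y":1,"z":0,"ax":0,"ay":0,"az":0,"fingers":0.43},{"x":-0.12,"y":1,"z":0,"ax":0,"ay":0,"az":0,"fingers":0.43},{"x":-0.12,"y":1,"z":0,"ax":0,"ay":0,"az":0,"fingers":0.43},{"x":-0.12,"y":1,"z":0,"ax":0,"ay":0,"az":0,"fingers":0.43}]' >/dev/null;python3 -m creep '[{"x":-0.12,"y":1,"z":0,"ax":0,"ay":0,"az":0,"fingers":0.43},{"x":-0.12,"y":1,"z":0,"ax":0,"ay":0,"az":0,"fingers":0.43},{"x":-0.12,"y":1,"z":0,"ax":0,"ay":0,"az":0,"fingers":0.43},{"x":-0.12,"y":1,"z":0,"ax":0,"ay":0,"az":0,"fingers":0.43},{"x":-0.12,"y":1,"z":0,"ax":0,"ay":0,"az":0,"fingers":0.43}]' ;python3 -m creep '[{"x":-0.12,"y":0.6,"z":0,"ax":0,"ay":0,"az":0,"fingers":0.43},{"x":0,"y":0.4,"z":0,"ax":0,"ay":0,"az":0,"fingers":0.43},{"x":0,"y":0,"z":0,"ax":0,"ay":0,"az":0,"fingers":0.43},{"x":0,"y":0,"z":0,"ax":0,"ay":0,"az":0,"fingers":0.43},{"x":0,"y":0,"z":0,"ax":0,"ay":0,"az":0,"fingers":0.43}]';python3 w.py .507 .399 .042
python3 - <<'E'
from h import *
f=grab_frame("top");cv2.imwrite("pics/t3.png",cv2.resize(f["color"][190:320,210:380],None,fx=4,fy=4)[:,:,::-1])
E
```

```text
time_s: 10.58
eef_pos: [0.5101, 0.369, 0.1507]
tcp_rot: [2.432, 1.989, -0.002]
force: [0.7, -0.2, -0.1]
grip_width: 0.0499
grip_force: 0.0
time_s: 11.0
eef_pos: [0.5082, 0.3956, 0.151]
tcp_rot: [2.433, 1.985, -0.002]
force: [-0.0, -0.3, 0.2]
grip_width: 0.0504
grip_force: 0.0
t 11.00 p [0.5082 0.3956 0.151 ] gauge -0.3619 -0.1027 az 0.06 tilt [ 0.    -0.002] F [-0.  -0.3  0.2] Fg 0.3 0.0 w 0.0504 0.0 q [-0.4   0.68 -0.48  1.6   0.36  0.96 -1.21]
go [-0.04  0.11 -3.63]
```

View pics/t3.png

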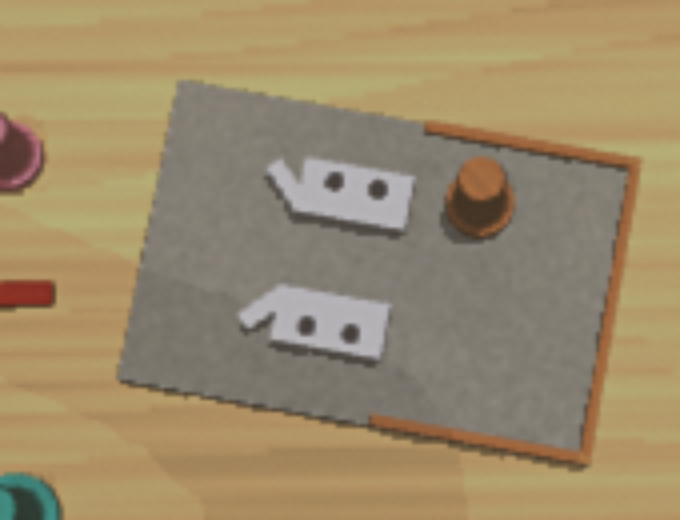

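Foot A stands upright on the exit platform at crop (480,205), off the slot's axis. Next is foot B.

```bash
python3 -m creep '[{"x":-0.04,"y":0.11,"z":-0.6,"ax":0,"ay":0,"az":0,"fingers":0.43},{"x":0,"y":0,"z":-0.8,"ax":0,"ay":0,"az":0,"fingers":0.43},{"x":0,"y":0,"z":-0.8,"ax":0,"ay":0,"az":0,"fingers":0.43},{"x":0,"y":0,"z":-0.8,"ax":0,"ay":0,"az":0,"fingers":0.43},{"x":0,"y":0,"z":-0.6,"ax":0,"ay":0,"az":0,"fingers":0.43}]'; python3 -m creep '[{"x":0,"y":0,"z":0,"ax":0,"ay":0,"az":0,"fingers":0.43},{"x":0,"y":0,"z":0,"ax":0,"ay":0,"az":0,"fingers":0.43},{"x":0,"y":0,"z":0,"ax":0,"ay":0,"az":0,"fingers":0.43}]';python3 w.py .507 .399 .042; python3 -m creep '[{"x":0,"y":0,"z":0,"ax":0,"ay":0,"az":0,"fingers":1},{"x":0,"y":0,"z":0,"ax":0,"ay":0,"az":0,"fingers":1},{"x":0,"y":0,"z":0,"ax":0,"ay":0,"az":0,"fingers":1},{"x":0,"y":0,"z":0,"ax":0,"ay":0,"az":0,"fingers":1},{"x":0,"y":0,"z":0,"ax":0,"ay":0,"az":0,"fingers":1}]' 20; python3 w.py 99 -110 0 .155
```

```text
time_s: 11.47
eef_pos: [0.5065, 0.3986, 0.0416]
tcp_rot: [2.433, 1.985, -0.003]
force: [0.3, 0.5, -0.3]
grip_width: 0.0503
grip_force: 0.0
time_s: 11.72
eef_pos: [0.5071, 0.401, 0.0448]
tcp_rot: [2.433, 1.987, 0.002]
force: [-0.7, -1.0, -0.2]
grip_width: 0.0501
grip_force: 0.0
t 11.72 p [0.5071 0.401  0.0448] gauge -0.367 -0.1047 az 0.06 tilt [0.001 0.001] F [-0.7 -1.  -0.2] Fg 1.1 -0.5 w 0.0501 0.0 q [-0.45  0.82 -0.43  1.63  0.44  0.79 -1.27]
go [-0.   -0.07 -0.09]
time_s: 12.13
eef_pos: [0.5066, 0.4014, 0.0442]
tcp_rot: [2.432, 1.988, 0.002]
force: [0.4, 0.0, 2.9]
grip_width: 0.0252
grip_force: 20.0
t 12.13 p [0.5066 0.4014 0.0442] gauge -0.3673 -0.1053 az 0.05 tilt [0.001 0.001] F [0.4 0.  2.9] Fg -0.1 0.4 w 0.0252 20.0 q [-0.45  0.82 -0.43  1.63  0.44  0.79 -1.27]
go [ 1.79 -9.09  3.69]
```

```bash
python3 -m creep '[{"x":0,"y":0,"z":0.6,"ax":0,"ay":0,"az":0,"fingers":1},{"x":0,"y":0,"z":1,"ax":0,"ay":0,"az":0,"fingers":1},{"x":0,"y":0,"z":1,"ax":0,"ay":0,"az":0,"fingers":1},{"x":0.05,"y":-0.3,"z":0.8,"ax":0,"ay":0,"az":0,"fingers":1},{"x":0.1,"y":-0.6,"z":0.3,"ax":0,"ay":0,"az":0,"fingers":1}]';python3 -m creep '[{"x":0.16,"y":-1,"z":0,"ax":0,"ay":0,"az":0,"fingers":1},{"x":0.16,"y":-1,"z":0,"ax":0,"ay":0,"az":0,"fingers":1},{"x":0.17,"y":-1,"z":0,"ax":0,"ay":0,"az":0,"fingers":1},{"x":0.17,"y":-1,"z":0,"ax":0,"ay":0,"az":0,"fingers":1},{"x":0.17,"y":-1,"z":0,"ax":0,"ay":0,"az":0,"fingers":1}]'; python3 -m creep '[{"x":0.17,"y":-1,"z":0,"ax":0,"ay":0,"az":0,"fingers":1},{"x":0.17,"y":-1,"z":0,"ax":0,"ay":0,"az":0,"fingers":1},{"x":0.16,"y":-1,"z":-0.2,"ax":0,"ay":0,"az":0,"fingers":1},{"x":0.15,"y":-0.7,"z":-0.7,"ax":0,"ay":0,"az":0,"fingers":1},{"x":0,"y":-0.3,"z":-0.9,"ax":0,"ay":0,"az":0,"fingers":1}]';python3 -m creep '[{"x":0,"y":0,"z":-0.7,"ax":0,"ay":0,"az":0,"fingers":1},{"x":0,"y":0,"z":0,"ax":0,"ay":0,"az":0,"fingers":1},{"x":0,"y":0,"z":0,"ax":0,"ay":0,"az":0,"fingers":1},{"x":0,"y":0,"z":0,"ax":0,"ay":0,"az":0,"fingers":1},{"x":0,"y":0,"z":0,"ax":0,"ay":0,"az":0,"fingers":1}]';python3 w.py 99 -85 0 .06
```

```text
time_s: 12.55
eef_pos: [0.5106, 0.3781, 0.1586]
tcp_rot: [-2.427, -1.992, -0.01]
force: [0.6, 1.0, -0.4]
grip_width: 0.0255
grip_force: 20.0
time_s: 12.97
eef_pos: [0.5353, 0.2226, 0.1545]
tcp_rot: [2.432, 1.989, -0.001]
force: [-0.4, -0.3, -1.2]
grip_width: 0.0253
grip_force: 20.0
time_s: 13.38
eef_pos: [0.5576, 0.0997, 0.1014]
tcp_rot: [2.434, 1.98, 0.004]
force: [0.0, 0.2, -0.5]
grip_width: 0.0255
grip_force: 20.0
time_s: 13.8
eef_pos: [0.556, 0.1053, 0.0811]
tcp_rot: [2.43, 1.989, 0.004]
force: [-0.2, -1.0, -0.5]
grip_width: 0.0254
grip_force: 20.0
t 13.80 p [0.556  0.1053 0.0811] gauge -0.0863 0.0003 az 0.04 tilt [0.002 0.001] F [-0.2 -1.  -0.5] Fg 1.1 0.0 w 0.0254 20.0 q [ 0.06  0.66 -0.44  1.85  0.4   0.72 -0.8 ]
go [-0.02 -0.04 -0.7 ]
```

```bash
python3 -m creep '[{"x":0,"y":0,"z":-0.4,"ax":0,"ay":0,"az":0,"fingers":1},{"x":0,"y":0,"z":-0.3,"ax":0,"ay":0,"az":0,"fingers":1},{"x":0,"y":0,"z":0,"ax":0,"ay":0,"az":0,"fingers":1},{"x":0,"y":0,"z":0,"ax":0,"ay":0,"az":0,"fingers":1}]';python3 -m creep '[{"x":0,"y":0,"z":-0.08,"ax":0,"ay":0,"az":0,"fingers":1},{"x":0,"y":0,"z":0,"ax":0,"ay":0,"az":0,"fingers":1}]';python3 -m creep '[{"x":0,"y":0,"z":-0.06,"ax":0,"ay":0,"az":0,"fingers":1},{"x":0,"y":0,"z":0,"ax":0,"ay":0,"az":0,"fingers":1}]';python3 w.py 99 -50 0 .055
```

```text
time_s: 14.13
eef_pos: [0.5543, 0.1041, 0.0577]
tcp_rot: [-2.431, -1.989, 0.002]
force: [0.6, -0.4, -1.1]
grip_width: 0.0254
grip_force: 20.0
time_s: 14.3
eef_pos: [0.5553, 0.1043, 0.0562]
tcp_rot: [2.432, 1.989, 0.001]
force: [0.1, 0.3, -0.6]
grip_width: 0.0255
grip_force: 20.0
time_s: 14.47
eef_pos: [0.5558, 0.1043, 0.0558]
tcp_rot: [2.431, 1.988, 0.001]
force: [-2.9, -0.9, 12.0]
grip_width: 0.0256
grip_force: 20.0
t 14.47 p [0.5558 0.1043 0.0558] gauge -0.0853 0.0004 az 0.05 tilt [ 0.002 -0.   ] F [-2.9 -0.9 12. ] Fg 1.5 -2.7 w 0.0256 20.0 q [ 0.04  0.69 -0.41  1.86  0.42  0.68 -0.82]
go [-0.24 -1.15 -0.03]
```

```bash
python3 -m creep '[{"x":-0.06,"y":-0.3,"z":0.02,"ax":0,"ay":0,"az":0,"fingers":1},{"x":-0.08,"y":-0.4,"z":0,"ax":0,"ay":0,"az":0,"fingers":1},{"x":-0.08,"y":-0.4,"z":0,"ax":0,"ay":0,"az":0,"fingers":1},{"x":-0.05,"y":-0.27,"z":0,"ax":0,"ay":0,"az":0,"fingers":1},{"x":0,"y":0,"z":0,"ax":0,"ay":0,"az":0,"fingers":1}]';python3 w.py;python3 -m creep '[{"x":-0.05,"y":-0.27,"z":0,"ax":0,"ay":0,"az":0,"fingers":1},{"x":0,"y":0,"z":0,"ax":0,"ay":0,"az":0,"fingers":1}]';python3 w.py;python3 -m creep '[{"x":-0.05,"y":-0.27,"z":0,"ax":0,"ay":0,"az":0,"fingers":1},{"x":0,"y":0,"z":0,"ax":0,"ay":0,"az":0,"fingers":1}]' ;python3 w.py 99 87 0 .055
```

```text
time_s: 14.88
eef_pos: [0.5475, 0.061, 0.0556]
tcp_rot: [2.433, 1.985, 0.001]
force: [-0.3, 1.2, 9.0]
grip_width: 0.0255
grip_force: 20.0
t 14.88 p [0.5475 0.061  0.0556] gauge -0.0412 0.0006 az 0.07 tilt [ 0.001 -0.001] F [-0.3  1.2  9. ] Fg -1.1 -0.6 w 0.0255 20.0 q [ 0.12  0.68 -0.41  1.89  0.43  0.66 -0.76]
time_s: 15.05
eef_pos: [0.5458, 0.0534, 0.0553]
tcp_rot: [2.433, 1.986, 0.0]
force: [-0.7, 1.2, 7.9]
grip_width: 0.0255
grip_force: 20.0
t 15.05 p [0.5458 0.0534 0.0553] gauge -0.0334 0.0003 az 0.06 tilt [ 0.001 -0.001] F [-0.7  1.2  7.9] Fg -1.0 -0.9 w 0.0255 20.0 q [ 0.14  0.67 -0.41  1.9   0.43  0.65 -0.74]
time_s: 15.22
eef_pos: [0.544, 0.045, 0.055]
tcp_rot: [2.433, 1.986, -0.001]
force: [-1.0, 0.7, 7.3]
grip_width: 0.0252
grip_force: 20.0
t 15.22 p [0.544 0.045 0.055] gauge -0.0248 0.0002 az 0.06 tilt [ 0.    -0.001] F [-1.   0.7  7.3] Fg -0.5 -1.1 w 0.0252 20.0 q [ 0.15  0.67 -0.41  1.91  0.43  0.65 -0.73]
go [-0.73 -3.66 -0.  ]
```

```bash
python3 - <<'E'
from h import *
t=np.load("top0.npy",allow_pickle=True).item()
d=np.array([-.1932,-.9812]);n=np.array([.9812,-.1932]);o=np.array([.539,.0207])
for u,v,z in((483,178,.092),(480,204,.026),(480,204,.012),(628,163,.020),(585,458,.02)):
    p=onz(t,210+u/4,190+v/4,z)[:2]-o;print((p@d*1000).round(1),(p@n*1000).round(1))
print(proj(t,[.5641,-.0828,.092]))
f=grab_frame("top");cv2.imwrite("pics/t4.png",cv2.resize(f["color"][190:320,210:380],None,fx=4,fy=4)[:,:,::-1])
E
```

```text
68.4 43.9
67.9 42.2
67.6 44.7
143.3 80.2
147.7 -82.5
[344.3111858  236.60833169]
```

View pics/t4.png

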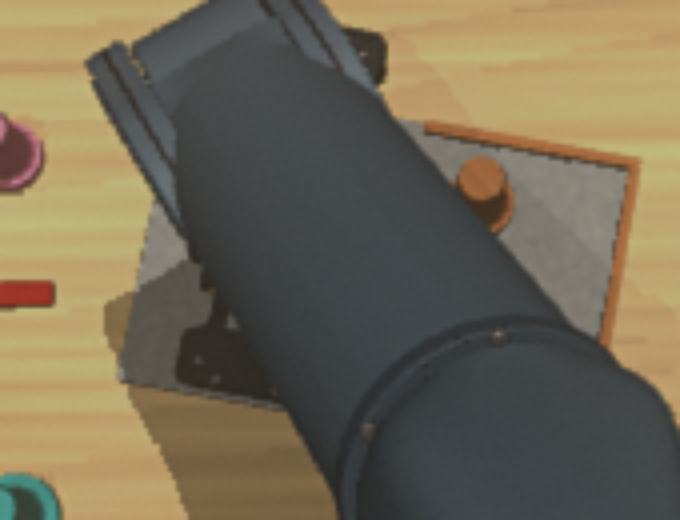

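The top view shows foot A standing near g=68, w=44, with B hidden under the arm. The tool reading at release implied g=96, so I'm checking that against the side view before going on.

```bash
python3 - <<'E'
from h import *
d=np.array([-.1932,-.9812]);n=np.array([.9812,-.1932]);o=np.array([.539,.0207])
s=np.load("side0.npy",allow_pickle=True).item()
for u,v,z in((277,400,.022),):
    p=onz(s,220+u/4,180+v/4,z)[:2]-o;print("s2 foot A",(p@d*1000).round(1),(p@n*1000).round(1))
f=grab_frame("side");cv2.imwrite("pics/s4.png",cv2.resize(f["color"][180:330,220:400],None,fx=4,fy=4)[:,:,::-1])
for g,w in((-25,0),(96,45),(68,44),(-50,0)):
    p=[*(o+g/1000*d+w/1000*n),.026];print(g,w,(proj(s,p)-[220,180])*4,(proj(s,p[:2]+[.092])-[220,180])*4)
E
python3 w.py
```

```text
s2 foot A -59.3 -8.6
-25 0 [318.18724706 360.38340053] [314.96780842 276.54904042]
96 45 [437.77235017 235.16505786] [439.7927766  152.42061046]
68 44 [402.44624756 254.09860678] [402.99729272 171.1242519 ]
-50 0 [281.94852308 379.12111269] [277.03547909 295.18039162]
t 15.32 p [0.5441 0.0455 0.0552] gauge -0.0253 0.0002 az 0.06 tilt [ 0.    -0.001] F [ 0.1 -0.5  7.6] Fg 0.4 0.2 w 0.0257 20.0 q [ 0.15  0.67 -0.41  1.91  0.43  0.65 -0.73]
```

View pics/s4.png

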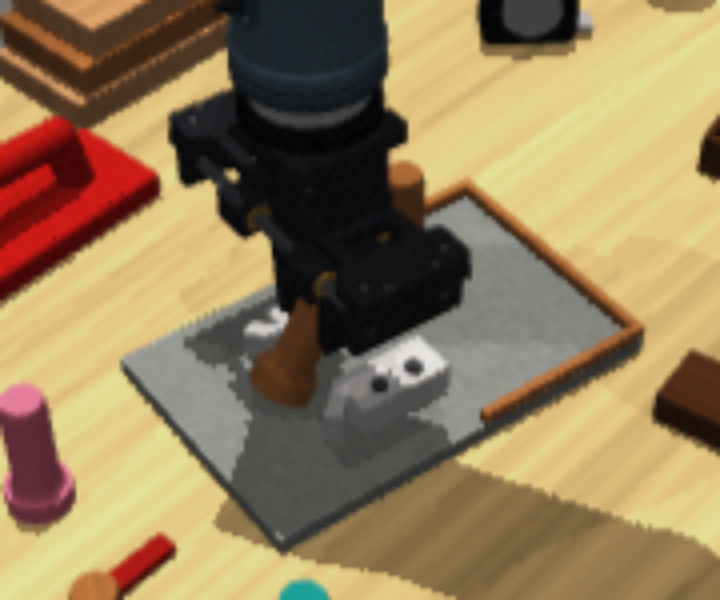

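The side view shows B tilting in the pads. They hinge about the closing axis, so the flange at crop (284,385) trails at about g=-50 while the tool is at g=-25. A must have gone through the same way, so it needs redoing too. I'll back up to straighten B, release it, and regrip with the fingers closing along the feed so it can't pivot.

```bash
python3 -m creep '[{"x":0.06,"y":0.3,"z":0,"ax":0,"ay":0,"az":0,"fingers":1},{"x":0.06,"y":0.3,"z":0,"ax":0,"ay":0,"az":0,"fingers":1},{"x":0.05,"y":0.25,"z":0,"ax":0,"ay":0,"az":0,"fingers":1},{"x":0,"y":0,"z":0,"ax":0,"ay":0,"az":0,"fingers":1},{"x":0,"y":0,"z":0,"ax":0,"ay":0,"az":0,"fingers":1}]';python3 w.py; python3 -m creep '[{"x":0,"y":0,"z":0,"ax":0,"ay":0,"az":0,"fingers":0.43},{"x":0,"y":0,"z":0,"ax":0,"ay":0,"az":0,"fingers":0.43},{"x":0,"y":0,"z":0,"ax":0,"ay":0,"az":0,"fingers":0.43},{"x":0,"y":0,"z":0,"ax":0,"ay":0,"az":0,"fingers":0.43}]';python3 w.py;python3 -m creep '[{"x":0,"y":0,"z":0.5,"ax":0,"ay":0,"az":0,"fingers":0.43},{"x":0,"y":0,"z":0.8,"ax":0,"ay":0,"az":0,"fingers":0.43},{"x":0,"y":0,"z":0.8,"ax":0,"ay":0,"az":0,"fingers":0.43},{"x":0,"y":0,"z":0.8,"ax":0,"ay":0,"az":1,"fingers":0.43},{"x":0,"y":0,"z":0.2,"ax":0,"ay":0,"az":1,"fingers":0.43}]';python3 w.py
python3 -m creep '[{"x":0,"y":0,"z":0,"ax":0,"ay":0,"az":1,"fingers":0.43},{"x":0,"y":0,"z":0,"ax":0,"ay":0,"az":1,"fingers":0.43},{"x":0,"y":0,"z":0,"ax":0,"ay":0,"az":1,"fingers":0.43},{"x":0,"y":0,"z":0,"ax":0,"ay":0,"az":1,"fingers":0.43},{"x":0,"y":0,"z":0,"ax":0,"ay":0,"az":1,"fingers":0.43}]'
python3 -m creep '[{"x":0,"y":0,"z":0,"ax":0,"ay":0,"az":1,"fingers":0.43},{"x":0,"y":0,"z":0,"ax":0,"ay":0,"az":1,"fingers":0.43},{"x":0,"y":0,"z":0,"ax":0,"ay":0,"az":1,"fingers":0.43},{"x":0,"y":0,"z":0,"ax":0,"ay":0,"az":1,"fingers":0.43},{"x":0,"y":0,"z":0,"ax":0,"ay":0,"az":1,"fingers":0.43}]'
python3 -m creep '[{"x":0,"y":0,"z":0,"ax":0,"ay":0,"az":1,"fingers":0.43},{"x":0,"y":0,"z":0,"ax":0,"ay":0,"az":0.13,"fingers":0.43},{"x":0,"y":0,"z":0,"ax":0,"ay":0,"az":0,"fingers":0.43}]'; python3 w.py
python3 - <<'E'
from h import *
f=grab_frame("side");cv2.imwrite("pics/s5.png",cv2.resize(f["color"][180:330,220:400],None,fx=4,fy=4)[:,:,::-1])
E
```

```text
time_s: 15.73
eef_pos: [0.5488, 0.072, 0.0548]
tcp_rot: [2.432, 1.989, -0.001]
force: [-0.7, -0.3, 4.0]
grip_width: 0.0255
grip_force: 20.0
t 15.73 p [0.5488 0.072  0.0548] gauge -0.0522 -0.0003 az 0.04 tilt [-0.    -0.001] F [-0.7 -0.3  4. ] Fg 0.5 -0.7 w 0.0255 20.0 q [ 0.1   0.68 -0.41  1.89  0.43  0.66 -0.77]
time_s: 16.07
eef_pos: [0.5487, 0.072, 0.0546]
tcp_rot: [-2.432, -1.988, 0.001]
force: [-0.2, -0.2, -0.7]
grip_width: 0.049
grip_force: 0.0
t 16.07 p [0.5487 0.072  0.0546] gauge -0.0523 -0.0004 az 0.05 tilt [-0.001 -0.   ] F [-0.2 -0.2 -0.7] Fg 0.2 -0.1 w 0.049 0.0 q [ 0.1   0.68 -0.41  1.89  0.43  0.66 -0.77]
time_s: 16.48
eef_pos: [0.5509, 0.0728, 0.1513]
tcp_rot: [2.168, 2.269, 0.006]
force: [0.8, 0.0, 0.3]
grip_width: 0.0499
grip_force: 0.0
t 16.48 p [0.5509 0.0728 0.1513] gauge -0.0534 0.0016 az -2.0 tilt [0.005 0.   ] F [0.8 0.  0.3] Fg -0.2 0.8 w 0.0499 0.0 q [ 0.21  0.55 -0.55  1.84  0.38  0.85 -0.48]
time_s: 16.9
eef_pos: [0.5488, 0.0721, 0.1478]
tcp_rot: [-1.402, -2.811, 0.0]
force: [0.4, 1.0, -0.4]
grip_width: 0.05
grip_force: 0.0
time_s: 17.32
eef_pos: [0.5489, 0.0721, 0.1477]
tcp_rot: [-0.508, -3.1, 0.0]
force: [-0.1, -0.2, 0.1]
grip_width: 0.0501
grip_force: 0.0
time_s: 17.57
eef_pos: [0.5488, 0.0721, 0.1476]
tcp_rot: [-0.31, -3.126, -0.001]
force: [0.8, 0.0, 0.1]
grip_width: 0.05
grip_force: 0.0
t 17.57 p [0.5488 0.0721 0.1476] gauge -0.0524 -0.0003 az -13.06 tilt [-0.001  0.   ] F [0.8 0.  0.1] Fg -0.2 0.8 w 0.05 0.0 q [ 0.42  0.65 -0.86  1.83  0.61  0.94  0.66]
```

View pics/s5.png

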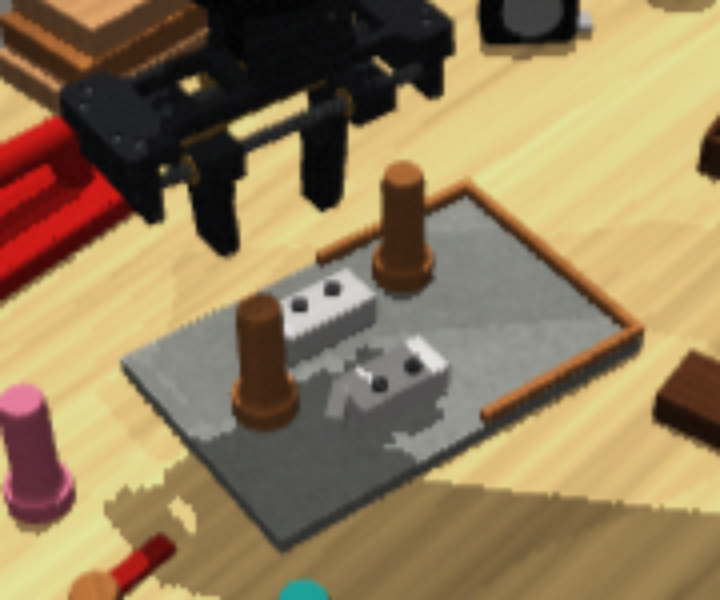

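Foot B stands upright at crop (265,400) before the slot, and A is upright on the platform at (403,265). That was my last picture, so from here I measure numerically.

```bash
cat > loc.py <<'E'
# feet: bright-brown blobs' bbox in side view -> stem top as ray on z; args: z
import sys
from h import *
d=np.array([-.1932,-.9812]);n=np.array([.9812,-.1932]);o=np.array([.539,.0207])
f=grab_frame("side");h=cv2.cvtColor(f["color"],cv2.COLOR_RGB2HSV)
m=((h[...,0]>=7)&(h[...,0]<=16)&(h[...,1]>140)&(h[...,2]<175)).astype(np.uint8);k=np.zeros_like(m);k[190:420,150:500]=1;m*=k
m=cv2.morphologyEx(m,cv2.MORPH_OPEN,np.ones((3,3),np.uint8))
N,l,st,c=cv2.connectedComponentsWithStats(m)
for i in range(1,N):
    x,y,w,hh,a=st[i]
    if a<100 or hh<14: continue
    r=[]
    for z in (.092,.08):
        ys,xs=np.where(l[y:y+5,x:x+w]==i); p=onz(f,x+xs.mean(),y+4.5,z); g=(p[:2]-o);r+=[p[:2].round(4),(g@d*1000).round(1),(g@n*1000).round(1)]
    print(st[i],"board:",r[1:3],"bench:",r[3])
E
python3 loc.py; python3 - <<'E'
from h import *
d=np.array([-.1932,-.9812]);n=np.array([.9812,-.1932]);o=np.array([.539,.0207])
s=np.load("side0.npy",allow_pickle=True).item()
for u,v in((260,305),(403,171)):
    p=onz(s,220+u/4,180+v/4,.092)[:2];print(p,(p-o)@d,(p-o)@n)
E
```

```text
[ 395  191   62   47 1867] board: [np.float64(330.6), np.float64(-14.6)] bench: [ 0.4685 -0.3159]
[313 223  15  30 341] board: [np.float64(57.3), np.float64(30.6)] bench: [ 0.5674 -0.052 ]
[278 254  16  33 393] board: [np.float64(-66.5), np.float64(-6.0)] bench: [0.5552 0.0789]
[384 268  31  26 527] board: [np.float64(96.7), np.float64(-178.0)] bench: [ 0.3513 -0.0502]
[238 329  20  32 482] board: [np.float64(-232.0), np.float64(-127.5)] bench: [0.4664 0.2681]
[0.54998597 0.08138747] -0.06166903467721955 -0.0009453830236366163
[ 0.5691106  -0.05460782] 0.06807466505666752 0.04409399142397886
```

```bash
python3 -m creep '[{"x":0.06,"y":0.28,"z":-0.5,"ax":0,"ay":0,"az":0,"fingers":0.4},{"x":0,"y":0,"z":-0.8,"ax":0,"ay":0,"az":0,"fingers":0.4},{"x":0,"y":0,"z":-0.8,"ax":0,"ay":0,"az":0,"fingers":0.4},{"x":0,"y":0,"z":-0.8,"ax":0,"ay":0,"az":0,"fingers":0.4},{"x":0,"y":0,"z":-0.4,"ax":0,"ay":0,"az":0,"fingers":0.4}]'; python3 -m creep '[{"x":0,"y":0,"z":0,"ax":0,"ay":0,"az":0,"fingers":0.4},{"x":0,"y":0,"z":0,"ax":0,"ay":0,"az":0,"fingers":0.4},{"x":0,"y":0,"z":0,"ax":0,"ay":0,"az":0,"fingers":0.4}]';python3 w.py 99 -61 0 .046; python3 -m creep '[{"x":0,"y":0,"z":0,"ax":0,"ay":0,"az":0,"fingers":1},{"x":0,"y":0,"z":0,"ax":0,"ay":0,"az":0,"fingers":1},{"x":0,"y":0,"z":0,"ax":0,"ay":0,"az":0,"fingers":1},{"x":0,"y":0,"z":0,"ax":0,"ay":0,"az":0,"fingers":1},{"x":0,"y":0,"z":0,"ax":0,"ay":0,"az":0,"fingers":1}]' 30; python3 w.py 99 -40 0 .046
```

```text
time_s: 18.08
eef_pos: [0.5495, 0.0803, 0.0465]
tcp_rot: [-0.309, -3.124, 0.002]
force: [-0.7, -0.6, -0.1]
grip_width: 0.0528
grip_force: 0.0
time_s: 18.33
eef_pos: [0.5517, 0.0812, 0.0502]
tcp_rot: [0.307, 3.125, 0.001]
force: [0.0, 0.4, -0.0]
grip_width: 0.0526
grip_force: 0.0
t 18.33 p [0.5517 0.0812 0.0502] gauge -0.0618 0.0008 az -13.08 tilt [0.002 0.   ] F [ 0.   0.4 -0. ] Fg -0.4 -0.1 w 0.0526 0.0 q [ 0.32  0.79 -0.74  1.86  0.75  0.79  0.54]
go [-0.03 -0.02 -0.14]
time_s: 18.75
eef_pos: [0.5512, 0.081, 0.0494]
tcp_rot: [0.306, 3.126, 0.001]
force: [0.5, 0.4, 2.1]
grip_width: 0.0252
grip_force: 30.0
t 18.75 p [0.5512 0.081  0.0494] gauge -0.0615 0.0003 az -13.08 tilt [0.001 0.   ] F [0.5 0.4 2.1] Fg -0.5 0.4 w 0.0252 30.0 q [ 0.32  0.79 -0.74  1.86  0.75  0.78  0.54]
go [-0.15 -0.7  -0.11]
```

```bash
python3 -m creep '[{"x":-0.05,"y":-0.25,"z":0,"ax":0,"ay":0,"az":0,"fingers":1},{"x":-0.05,"y":-0.25,"z":0,"ax":0,"ay":0,"az":0,"fingers":1},{"x":0,"y":0,"z":0,"ax":0,"ay":0,"az":0,"fingers":1}]';python3 w.py;python3 -m creep '[{"x":-0.05,"y":-0.25,"z":0,"ax":0,"ay":0,"az":0,"fingers":1},{"x":0,"y":0,"z":0,"ax":0,"ay":0,"az":0,"fingers":1}]';python3 w.py;python3 -m creep '[{"x":-0.05,"y":-0.25,"z":0,"ax":0,"ay":0,"az":0,"fingers":1},{"x":0,"y":0,"z":0,"ax":0,"ay":0,"az":0,"fingers":1}]' ;python3 w.py 99 87 0 .048; python3 loc.py | head -4
```

```text
time_s: 19.0
eef_pos: [0.5482, 0.065, 0.0494]
tcp_rot: [0.308, 3.125, 0.002]
force: [0.2, 2.1, 5.0]
grip_width: 0.025
grip_force: 30.0
t 19.00 p [0.5482 0.065  0.0494] gauge -0.0452 0.0005 az -13.07 tilt [0.001 0.001] F [0.2 2.1 5. ] Fg -2.1 -0.2 w 0.025 30.0 q [ 0.35  0.79 -0.74  1.88  0.75  0.78  0.57]
time_s: 19.17
eef_pos: [0.5466, 0.0575, 0.0494]
tcp_rot: [0.307, 3.126, 0.002]
force: [0.1, 2.3, 4.9]
grip_width: 0.025
grip_force: 30.0
t 19.17 p [0.5466 0.0575 0.0494] gauge -0.0376 0.0003 az -13.08 tilt [0.001 0.001] F [0.1 2.3 4.9] Fg -2.2 -0.3 w 0.025 30.0 q [ 0.36  0.78 -0.74  1.88  0.75  0.77  0.58]
time_s: 19.33
eef_pos: [0.5451, 0.0499, 0.0494]
tcp_rot: [0.307, 3.126, 0.002]
force: [-0.4, 3.7, 6.6]
grip_width: 0.0251
grip_force: 30.0
t 19.33 p [0.5451 0.0499 0.0494] gauge -0.0298 0.0003 az -13.08 tilt [0.001 0.001] F [-0.4  3.7  6.6] Fg -3.5 -1.1 w 0.0251 30.0 q [ 0.38  0.78 -0.74  1.89  0.75  0.77  0.59]
go [-0.76 -3.82 -0.05]
[222 190  44  14 311] board: [np.float64(-22.1), np.float64(248.2)] bench: [ 0.8003 -0.0154]
[ 395  191   62   47 1870] board: [np.float64(331.5), np.float64(-15.2)] bench: [ 0.4677 -0.3167]
[314 237  14  16 138] board: [np.float64(35.0), np.float64(-13.0)] bench: [ 0.5282 -0.0211]
[291 248  15  33 305] board: [np.float64(-28.5), np.float64(-10.7)] bench: [0.543  0.0419]
```

```bash
python3 -m creep '[{"x":-0.08,"y":-0.39,"z":0,"ax":0,"ay":0,"az":0,"fingers":1},{"x":-0.08,"y":-0.4,"z":0,"ax":0,"ay":0,"az":0,"fingers":1},{"x":-0.08,"y":-0.4,"z":0,"ax":0,"ay":0,"az":0,"fingers":1},{"x":-0.08,"y":-0.4,"z":0,"ax":0,"ay":0,"az":0,"fingers":1}]';python3 w.py;python3 -m creep '[{"x":-0.08,"y":-0.4,"z":0,"ax":0,"ay":0,"az":0,"fingers":1},{"x":-0.08,"y":-0.4,"z":0,"ax":0,"ay":0,"az":0,"fingers":1},{"x":-0.08,"y":-0.4,"z":0,"ax":0,"ay":0,"az":0,"fingers":1},{"x":0,"y":0,"z":0,"ax":0,"ay":0,"az":0,"fingers":1}]';python3 w.py 99 100 -42 .048
```

```text
time_s: 19.72
eef_pos: [0.5357, 0.0022, 0.0494]
tcp_rot: [0.306, 3.125, 0.002]
force: [1.6, 4.1, 4.4]
grip_width: 0.0254
grip_force: 30.0
t 19.72 p [0.5357 0.0022 0.0494] gauge 0.0187 0.0004 az -13.08 tilt [0.002 0.001] F [1.6 4.1 4.4] Fg -4.4 0.8 w 0.0254 30.0 q [ 0.47  0.77 -0.74  1.92  0.75  0.75  0.66]
time_s: 20.05
eef_pos: [0.5281, -0.0359, 0.0493]
tcp_rot: [0.311, 3.125, -0.001]
force: [1.8, -0.6, 8.1]
grip_width: 0.0254
grip_force: 30.0
t 20.05 p [ 0.5281 -0.0359  0.0493] gauge 0.0576 0.0002 az -13.06 tilt [ 0.001 -0.001] F [ 1.8 -0.6  8.1] Fg 0.3 1.9 w 0.0254 30.0 q [ 0.54  0.76 -0.74  1.94  0.75  0.75  0.73]
go [-1.65 -1.11 -0.04]
```

```bash
python3 -m creep '[{"x":-0.08,"y":-0.4,"z":0,"ax":0,"ay":0,"az":0,"fingers":1},{"x":-0.02,"y":-0.1,"z":0.3,"ax":0,"ay":0,"az":0,"fingers":1},{"x":-0.5,"y":-0.2,"z":0.1,"ax":0,"ay":0,"az":0,"fingers":1},{"x":-0.55,"y":-0.2,"z":0,"ax":0,"ay":0,"az":0,"fingers":1},{"x":-0.5,"y":-0.2,"z":0,"ax":0,"ay":0,"az":0,"fingers":1}]';python3 -m creep '[{"x":0,"y":0,"z":0,"ax":0,"ay":0,"az":0,"fingers":1},{"x":0,"y":0,"z":0,"ax":0,"ay":0,"az":0,"fingers":1},{"x":0,"y":0,"z":-0.2,"ax":0,"ay":0,"az":0,"fingers":1},{"x":0,"y":0,"z":-0.14,"ax":0,"ay":0,"az":0,"fingers":1},{"x":0,"y":0,"z":0,"ax":0,"ay":0,"az":0,"fingers":1}]';python3 w.py 99 100 -42 .048
```

```text
time_s: 20.47
eef_pos: [0.4765, -0.0684, 0.0607]
tcp_rot: [-0.309, -3.124, 0.004]
force: [0.4, -0.3, -0.3]
grip_width: 0.0255
grip_force: 30.0
time_s: 20.88
eef_pos: [0.4785, -0.0658, 0.0497]
tcp_rot: [-0.306, -3.126, -0.0]
force: [0.4, -0.3, -1.6]
grip_width: 0.0251
grip_force: 30.0
t 20.88 p [ 0.4785 -0.0658  0.0497] gauge 0.0965 -0.0426 az -13.09 tilt [-0.001  0.   ] F [ 0.4 -0.3 -1.6] Fg 0.2 0.5 w 0.0251 30.0 q [ 0.63  0.71 -0.74  2.05  0.77  0.68  0.75]
go [-0.   -0.12 -0.06]
```

```bash
python3 -m creep '[{"x":0,"y":0,"z":-0.06,"ax":0,"ay":0,"az":0,"fingers":1},{"x":0,"y":0,"z":0,"ax":0,"ay":0,"az":0,"fingers":1},{"x":0,"y":0,"z":0,"ax":0,"ay":0,"az":0,"fingers":1}]';python3 -m creep '[{"x":0,"y":0,"z":0,"ax":0,"ay":0,"az":0,"fingers":0.4},{"x":0,"y":0,"z":0,"ax":0,"ay":0,"az":0,"fingers":0.4},{"x":0,"y":0,"z":0,"ax":0,"ay":0,"az":0,"fingers":0.4},{"x":0,"y":0,"z":0,"ax":0,"ay":0,"az":0,"fingers":0.4}]';python3 -m creep '[{"x":0,"y":0,"z":0.5,"ax":0,"ay":0,"az":0,"fingers":0.4},{"x":0,"y":0,"z":0.8,"ax":0,"ay":0,"az":0,"fingers":0.4},{"x":0,"y":0,"z":0.8,"ax":0,"ay":0,"az":0,"fingers":0.4},{"x":0,"y":0,"z":0.8,"ax":0,"ay":0,"az":0,"fingers":0.4},{"x":0,"y":0,"z":0.3,"ax":0,"ay":0,"az":0,"fingers":0.4}]';python3 -m creep '[{"x":0.7,"y":0.1,"z":0,"ax":0,"ay":0,"az":0,"fingers":0.4},{"x":0.8,"y":0.1,"z":0,"ax":0,"ay":0,"az":0,"fingers":0.4},{"x":0.8,"y":0.1,"z":0,"ax":0,"ay":0,"az":0,"fingers":0.4},{"x":0.7,"y":0.1,"z":0,"ax":0,"ay":0,"az":0,"fingers":0.4},{"x":0,"y":0,"z":0,"ax":0,"ay":0,"az":0,"fingers":0.4}]';python3 w.py 99 68 44 .048
python3 loc.py
python3 - <<'E'
from h import *
d=np.array([-.1932,-.9812]);n=np.array([.9812,-.1932]);o=np.array([.539,.0207])
f=grab_frame("top");h=cv2.cvtColor(f["color"],cv2.COLOR_RGB2HSV)
m=((h[...,0]>=9)&(h[...,0]<=16)&(h[...,1]>125)&(h[...,2]>90)).astype(np.uint8);k=np.zeros_like(m);k[235:302,310:360]=1;m*=k
N,l,st,c=cv2.connectedComponentsWithStats(m)
for i in range(1,N):
    if st[i,4]>30:p=onz(f,*c[i],.092)[:2]-o;print(st[i],c[i],(p@d*1000).round(1),(p@n*1000).round(1))
E
```

```text
time_s: 21.13
eef_pos: [0.4788, -0.0656, 0.0493]
tcp_rot: [-0.305, -3.127, 0.001]
force: [-2.6, 0.7, 9.0]
grip_width: 0.025
grip_force: 30.0
time_s: 21.47
eef_pos: [0.4787, -0.0658, 0.0488]
tcp_rot: [0.306, 3.127, 0.0]
force: [-0.2, 0.2, 0.0]
grip_width: 0.0499
grip_force: 0.0
time_s: 21.88
eef_pos: [0.48, -0.0658, 0.1474]
tcp_rot: [0.305, 3.123, -0.0]
force: [0.8, 0.6, -0.1]
grip_width: 0.0532
grip_force: 0.0
time_s: 22.3
eef_pos: [0.572, -0.053, 0.1446]
tcp_rot: [0.306, 3.124, 0.003]
force: [0.3, -0.6, 0.1]
grip_width: 0.053
grip_force: 0.0
t 22.30 p [ 0.572  -0.053   0.1446] gauge 0.0659 0.0466 az -13.08 tilt [0.003 0.002] F [ 0.3 -0.6  0.1] Fg 0.6 0.5 w 0.053 0.0 q [ 0.62  0.69 -0.85  1.78  0.62  0.96  0.89]
go [-0.1  -0.05 -3.22]
[222 190  41  14 360] board: [np.float64(-26.3), np.float64(251.3)] bench: [ 0.8042 -0.0118]
[ 395  191   62   47 1853] board: [np.float64(331.9), np.float64(-15.6)] bench: [ 0.4673 -0.317 ]
[301 221  38  32 446] board: [np.float64(61.4), np.float64(36.5)] bench: [ 0.5725 -0.0572]
[345 236  15  32 377] board: [np.float64(89.6), np.float64(-49.0)] bench: [ 0.4816 -0.0685]
[341 267  30  18 111] board: [np.float64(49.3), np.float64(-139.5)] bench: [ 0.3991 -0.0105]
[384 268  31  27 518] board: [np.float64(96.7), np.float64(-178.0)] bench: [ 0.3513 -0.0502]
[236 329  23  32 533] board: [np.float64(-232.0), np.float64(-127.5)] bench: [0.4664 0.268 ]
[328 273  17  18 145] [336.95862069 280.6       ] 97.9 -47.8
[355 278   5  24  56] [357.76785714 291.625     ] 143.3 -62.3
[310 295  36   7  79] [325.29113924 298.5443038 ] 81.1 -88.0
```

```bash
python3 -m creep '[{"x":-0.09,"y":-0.05,"z":-0.6,"ax":0,"ay":0,"az":0,"fingers":0.4},{"x":0,"y":0,"z":-0.8,"ax":0,"ay":0,"az":0,"fingers":0.4},{"x":0,"y":0,"z":-0.8,"ax":0,"ay":0,"az":0,"fingers":0.4},{"x":0,"y":0,"z":-0.7,"ax":0,"ay":0,"az":0,"fingers":0.4},{"x":0,"y":0,"z":-0.3,"ax":0,"ay":0,"az":0,"fingers":0.4}]'; python3 -m creep '[{"x":0,"y":0,"z":0,"ax":0,"ay":0,"az":0,"fingers":0.4},{"x":0,"y":0,"z":0,"ax":0,"ay":0,"az":0,"fingers":0.4},{"x":0,"y":0,"z":0,"ax":0,"ay":0,"az":0,"fingers":0.4},{"x":0,"y":0,"z":0,"ax":0,"ay":0,"az":0,"fingers":0.4}]';python3 w.py 99 68 44.7 .049
```

```text
time_s: 22.82
eef_pos: [0.5628, -0.0561, 0.0461]
tcp_rot: [-0.306, -3.122, 0.001]
force: [-0.7, 0.6, 0.6]
grip_width: 0.0527
grip_force: 0.0
time_s: 23.15
eef_pos: [0.5666, -0.0555, 0.0502]
tcp_rot: [0.306, 3.125, 0.0]
force: [-0.4, -0.5, 0.4]
grip_width: 0.0528
grip_force: 0.0
t 23.15 p [ 0.5666 -0.0555  0.0502] gauge 0.0694 0.0418 az -13.08 tilt [ 0.002 -0.   ] F [-0.4 -0.5  0.4] Fg 0.5 -0.3 w 0.0528 0.0 q [ 0.56  0.81 -0.74  1.83  0.75  0.8   0.8 ]
go [ 0.1   0.03 -0.04]
```

Shift 3 mm, grip, lift, and carry A over to the entry.

```bash
python3 -m creep '[{"x":0.1,"y":0.03,"z":0,"ax":0,"ay":0,"az":0,"fingers":0.4},{"x":0,"y":0,"z":0,"ax":0,"ay":0,"az":0,"fingers":0.4},{"x":0,"y":0,"z":0,"ax":0,"ay":0,"az":0,"fingers":0.4}]';python3 w.py 99 68 44.7 .049; python3 -m creep '[{"x":0,"y":0,"z":0,"ax":0,"ay":0,"az":0,"fingers":1},{"x":0,"y":0,"z":0,"ax":0,"ay":0,"az":0,"fingers":1},{"x":0,"y":0,"z":0,"ax":0,"ay":0,"az":0,"fingers":1},{"x":0,"y":0,"z":0,"ax":0,"ay":0,"az":0,"fingers":1},{"x":0,"y":0,"z":0,"ax":0,"ay":0,"az":0,"fingers":1}]' 30; python3 w.py; python3 -m creep '[{"x":0,"y":0,"z":0.4,"ax":0,"ay":0,"az":0,"fingers":1},{"x":0,"y":0,"z":0.6,"ax":0,"ay":0,"az":0,"fingers":1},{"x":0,"y":0,"z":0.6,"ax":0,"ay":0,"az":0,"fingers":1},{"x":0,"y":0,"z":0,"ax":0,"ay":0,"az":0,"fingers":1},{"x":0,"y":0,"z":0,"ax":0,"ay":0,"az":0,"fingers":1}]';python3 w.py 99 -84 0 .1
```

```text
time_s: 23.4
eef_pos: [0.5693, -0.0545, 0.0494]
tcp_rot: [0.306, 3.126, 0.0]
force: [-0.5, 0.1, -0.2]
grip_width: 0.0525
grip_force: 0.0
t 23.40 p [ 0.5693 -0.0545  0.0494] gauge 0.0679 0.0443 az -13.08 tilt [0.001 0.   ] F [-0.5  0.1 -0.2] Fg 0.0 -0.5 w 0.0525 0.0 q [ 0.55  0.81 -0.74  1.83  0.75  0.81  0.8 ]
go [ 0.01 -0.01 -0.01]
time_s: 23.82
eef_pos: [0.5688, -0.0545, 0.0488]
tcp_rot: [-0.306, -3.127, -0.0]
force: [-0.3, 0.5, -0.6]
grip_width: 0.025
grip_force: 30.0
t 23.82 p [ 0.5688 -0.0545  0.0488] gauge 0.068 0.0437 az -13.08 tilt [-0.  0.] F [-0.3  0.5 -0.6] Fg -0.4 -0.4 w 0.025 30.0 q [ 0.55  0.81 -0.74  1.83  0.75  0.81  0.8 ]
time_s: 24.23
eef_pos: [0.5695, -0.0547, 0.0979]
tcp_rot: [0.306, 3.125, -0.0]
force: [-0.5, 0.0, -0.5]
grip_width: 0.0252
grip_force: 30.0
t 24.23 p [ 0.5695 -0.0547  0.0979] gauge 0.0681 0.0445 az -13.08 tilt [ 0.002 -0.   ] F [-0.5  0.  -0.5] Fg 0.1 -0.5 w 0.0252 30.0 q [ 0.59  0.74 -0.8   1.81  0.68  0.88  0.85]
go [-0.48  5.26  0.07]
```

```bash
python3 -m creep '[{"x":-0.05,"y":0.5,"z":0,"ax":0,"ay":0,"az":0,"fingers":1},{"x":-0.08,"y":0.9,"z":0,"ax":0,"ay":0,"az":0,"fingers":1},{"x":-0.08,"y":0.9,"z":0,"ax":0,"ay":0,"az":0,"fingers":1},{"x":-0.09,"y":0.9,"z":0,"ax":0,"ay":0,"az":0,"fingers":1},{"x":-0.08,"y":0.9,"z":0,"ax":0,"ay":0,"az":0,"fingers":1}]';python3 -m creep '[{"x":-0.08,"y":0.8,"z":0,"ax":0,"ay":0,"az":0,"fingers":1},{"x":-0.02,"y":0.36,"z":-0.3,"ax":0,"ay":0,"az":0,"fingers":1},{"x":0,"y":0,"z":-0.6,"ax":0,"ay":0,"az":0,"fingers":1},{"x":0,"y":0,"z":-0.4,"ax":0,"ay":0,"az":0,"fingers":1},{"x":0,"y":0,"z":0,"ax":0,"ay":0,"az":0,"fingers":1}]';python3 -m creep '[{"x":0,"y":0,"z":0,"ax":0,"ay":0,"az":0,"fingers":1},{"x":0,"y":0,"z":0,"ax":0,"ay":0,"az":0,"fingers":1},{"x":0,"y":0,"z":0,"ax":0,"ay":0,"az":0,"fingers":1}]';python3 w.py 99 -80 0 .049
```

```text
time_s: 24.65
eef_pos: [0.5564, 0.0692, 0.0959]
tcp_rot: [-0.307, -3.125, 0.001]
force: [-0.0, 0.3, -1.7]
grip_width: 0.0253
grip_force: 30.0
time_s: 25.07
eef_pos: [0.5522, 0.102, 0.0548]
tcp_rot: [-0.305, -3.122, 0.004]
force: [-0.6, 0.3, -1.6]
grip_width: 0.0252
grip_force: 30.0
time_s: 25.32
eef_pos: [0.555, 0.1028, 0.0585]
tcp_rot: [0.307, 3.126, 0.0]
force: [0.0, 0.0, -1.7]
grip_width: 0.0254
grip_force: 30.0
t 25.32 p [0.555  0.1028 0.0585] gauge -0.0837 -0.0002 az -13.08 tilt [0.001 0.   ] F [ 0.   0.  -1.7] Fg -0.0 -0.0 w 0.0254 30.0 q [ 0.29  0.79 -0.75  1.84  0.74  0.81  0.52]
go [-0.02 -0.12 -0.32]
```

```bash
python3 -m creep '[{"x":0,"y":0,"z":-0.2,"ax":0,"ay":0,"az":0,"fingers":1},{"x":0,"y":0,"z":-0.08,"ax":0,"ay":0,"az":0,"fingers":1},{"x":0,"y":0,"z":0,"ax":0,"ay":0,"az":0,"fingers":1},{"x":0,"y":0,"z":0,"ax":0,"ay":0,"az":0,"fingers":1}]';python3 -m creep '[{"x":0,"y":0,"z":-0.05,"ax":0,"ay":0,"az":0,"fingers":1},{"x":0,"y":0,"z":0,"ax":0,"ay":0,"az":0,"fingers":1},{"x":0,"y":0,"z":0,"ax":0,"ay":0,"az":0,"fingers":1}]';python3 w.py 99 -80 0 .049
```

```text
time_s: 25.65
eef_pos: [0.5543, 0.1031, 0.0494]
tcp_rot: [-0.306, -3.126, 0.0]
force: [-0.4, -0.8, -0.6]
grip_width: 0.0253
grip_force: 30.0
time_s: 25.9
eef_pos: [0.5547, 0.1033, 0.0488]
tcp_rot: [0.306, 3.126, -0.001]
force: [-2.7, -1.1, 6.6]
grip_width: 0.0254
grip_force: 30.0
t 25.90 p [0.5547 0.1033 0.0488] gauge -0.0841 -0.0006 az -13.08 tilt [ 0.001 -0.   ] F [-2.7 -1.1  6.6] Fg 1.6 -2.5 w 0.0254 30.0 q [ 0.28  0.8  -0.74  1.85  0.75  0.8   0.51]
go [-0.01 -0.14  0.01]
```

```bash
python3 -m creep '[{"x":-0.04,"y":-0.27,"z":0.01,"ax":0,"ay":0,"az":0,"fingers":1},{"x":-0.07,"y":-0.37,"z":0,"ax":0,"ay":0,"az":0,"fingers":1},{"x":-0.07,"y":-0.37,"z":0,"ax":0,"ay":0,"az":0,"fingers":1},{"x":-0.05,"y":-0.25,"z":0,"ax":0,"ay":0,"az":0,"fingers":1},{"x":0,"y":0,"z":0,"ax":0,"ay":0,"az":0,"fingers":1}]';python3 w.py;python3 -m creep '[{"x":-0.05,"y":-0.25,"z":0,"ax":0,"ay":0,"az":0,"fingers":1},{"x":0,"y":0,"z":0,"ax":0,"ay":0,"az":0,"fingers":1}]';python3 w.py;python3 -m creep '[{"x":-0.05,"y":-0.25,"z":0,"ax":0,"ay":0,"az":0,"fingers":1},{"x":0,"y":0,"z":0,"ax":0,"ay":0,"az":0,"fingers":1}]' ;python3 w.py 99 58 0 .048
```

```text
time_s: 26.32
eef_pos: [0.5479, 0.0633, 0.0488]
tcp_rot: [0.31, 3.125, -0.001]
force: [0.7, -0.7, 6.1]
grip_width: 0.0253
grip_force: 30.0
t 26.32 p [0.5479 0.0633 0.0488] gauge -0.0435 0.0005 az -13.06 tilt [ 0.001 -0.   ] F [ 0.7 -0.7  6.1] Fg 0.5 0.8 w 0.0253 30.0 q [ 0.35  0.79 -0.74  1.88  0.75  0.78  0.56]
time_s: 26.48
eef_pos: [0.5462, 0.0568, 0.0487]
tcp_rot: [0.308, 3.126, 0.001]
force: [-0.4, 0.8, 6.3]
grip_width: 0.0256
grip_force: 30.0
t 26.48 p [0.5462 0.0568 0.0487] gauge -0.0368 0.0001 az -13.07 tilt [0.001 0.   ] F [-0.4  0.8  6.3] Fg -0.7 -0.5 w 0.0256 30.0 q [ 0.36  0.79 -0.74  1.89  0.75  0.77  0.57]
time_s: 26.65
eef_pos: [0.5447, 0.0497, 0.0488]
tcp_rot: [0.307, 3.126, 0.002]
force: [1.1, 2.9, 7.0]
grip_width: 0.0253
grip_force: 30.0
t 26.65 p [0.5447 0.0497 0.0488] gauge -0.0296 0.0 az -13.08 tilt [0.001 0.001] F [1.1 2.9 7. ] Fg -3.1 0.5 w 0.0253 30.0 q [ 0.38  0.78 -0.74  1.89  0.75  0.77  0.58]
go [-0.56 -2.86 -0.03]
```

```bash
python3 -m creep '[{"x":-0.08,"y":-0.39,"z":0,"ax":0,"ay":0,"az":0,"fingers":1},{"x":-0.08,"y":-0.4,"z":0,"ax":0,"ay":0,"az":0,"fingers":1},{"x":-0.08,"y":-0.4,"z":0,"ax":0,"ay":0,"az":0,"fingers":1},{"x":-0.08,"y":-0.4,"z":0,"ax":0,"ay":0,"az":0,"fingers":1}]';python3 w.py;python3 -m creep '[{"x":-0.08,"y":-0.4,"z":0,"ax":0,"ay":0,"az":0,"fingers":1},{"x":-0.08,"y":-0.4,"z":0,"ax":0,"ay":0,"az":0,"fingers":1},{"x":-0.08,"y":-0.4,"z":0,"ax":0,"ay":0,"az":0,"fingers":1},{"x":-0.07,"y":-0.38,"z":0,"ax":0,"ay":0,"az":0,"fingers":1},{"x":0,"y":0,"z":0,"ax":0,"ay":0,"az":0,"fingers":1}]';python3 w.py 99 95 42 .048
```

```text
time_s: 26.98
eef_pos: [0.5353, 0.0022, 0.0488]
tcp_rot: [0.306, 3.125, 0.002]
force: [1.3, 5.2, 6.6]
grip_width: 0.025
grip_force: 30.0
t 26.98 p [0.5353 0.0022 0.0488] gauge 0.0189 -0.0 az -13.09 tilt [0.002 0.001] F [1.3 5.2 6.6] Fg -5.4 0.3 w 0.025 30.0 q [ 0.47  0.77 -0.74  1.92  0.76  0.75  0.66]
time_s: 27.4
eef_pos: [0.5256, -0.0473, 0.0487]
tcp_rot: [0.31, 3.125, -0.0]
force: [0.6, -0.6, 8.3]
grip_width: 0.0252
grip_force: 30.0
t 27.40 p [ 0.5256 -0.0473  0.0487] gauge 0.0693 0.0 az -13.06 tilt [ 0.001 -0.   ] F [ 0.6 -0.6  8.3] Fg 0.5 0.7 w 0.0252 30.0 q [ 0.57  0.76 -0.74  1.94  0.76  0.74  0.74]
go [ 1.21 -1.11 -0.02]
```

```bash
python3 -m creep '[{"x":0,"y":0,"z":0.35,"ax":0,"ay":0,"az":0,"fingers":1},{"x":0.4,"y":-0.37,"z":0.05,"ax":0,"ay":0,"az":0,"fingers":1},{"x":0.41,"y":-0.37,"z":0,"ax":0,"ay":0,"az":0,"fingers":1},{"x":0.4,"y":-0.37,"z":0,"ax":0,"ay":0,"az":0,"fingers":1},{"x":0,"y":0,"z":0,"ax":0,"ay":0,"az":0,"fingers":1}]';python3 -m creep '[{"x":0,"y":0,"z":0,"ax":0,"ay":0,"az":0,"fingers":1},{"x":0,"y":0,"z":-0.2,"ax":0,"ay":0,"az":0,"fingers":1},{"x":0,"y":0,"z":-0.14,"ax":0,"ay":0,"az":0,"fingers":1},{"x":0,"y":0,"z":0,"ax":0,"ay":0,"az":0,"fingers":1},{"x":0,"y":0,"z":0,"ax":0,"ay":0,"az":0,"fingers":1}]';python3 -m creep '[{"x":0,"y":0,"z":-0.05,"ax":0,"ay":0,"az":0,"fingers":1},{"x":0,"y":0,"z":0,"ax":0,"ay":0,"az":0,"fingers":1}]';python3 w.py 99 95 42 .048
```

```text
time_s: 27.82
eef_pos: [0.5628, -0.0827, 0.0601]
tcp_rot: [0.314, 3.126, -0.005]
force: [0.1, -0.7, -1.0]
grip_width: 0.0253
grip_force: 30.0
time_s: 28.23
eef_pos: [0.5611, -0.0774, 0.0496]
tcp_rot: [-0.304, -3.125, 0.0]
force: [-0.3, 0.7, -0.6]
grip_width: 0.0255
grip_force: 30.0
time_s: 28.4
eef_pos: [0.5618, -0.0776, 0.0488]
tcp_rot: [-0.305, -3.127, 0.0]
force: [-1.1, 0.3, 1.6]
grip_width: 0.0252
grip_force: 30.0
t 28.40 p [ 0.5618 -0.0776  0.0488] gauge 0.092 0.0413 az -13.09 tilt [-0. -0.] F [-1.1  0.3  1.6] Fg -0.1 -1.1 w 0.0252 30.0 q [ 0.6   0.81 -0.74  1.84  0.75  0.8   0.83]
go [ 0.   -0.1  -0.03]
```

```bash
python3 -m creep '[{"x":0,"y":0,"z":0,"ax":0,"ay":0,"az":0,"fingers":0.4},{"x":0,"y":0,"z":0,"ax":0,"ay":0,"az":0,"fingers":0.4},{"x":0,"y":0,"z":0,"ax":0,"ay":0,"az":0,"fingers":0.4},{"x":0,"y":0,"z":0,"ax":0,"ay":0,"az":0,"fingers":0.4}]';python3 -m creep '[{"x":0,"y":0,"z":0.5,"ax":0,"ay":0,"az":0,"fingers":0.4},{"x":0,"y":0,"z":0.8,"ax":0,"ay":0,"az":0,"fingers":0.4},{"x":0,"y":0,"z":0.8,"ax":0,"ay":0,"az":0,"fingers":0.4},{"x":0,"y":0,"z":0.8,"ax":0,"ay":0,"az":0,"fingers":0.4},{"x":0,"y":0,"z":0.4,"ax":0,"ay":0,"az":0,"fingers":0.4}]';python3 -m creep '[{"x":-0.25,"y":1,"z":0,"ax":0,"ay":0,"az":0,"fingers":0.4},{"x":-0.25,"y":1,"z":0,"ax":0,"ay":0,"az":0,"fingers":0.4},{"x":-0.25,"y":1,"z":0,"ax":0,"ay":0,"az":0,"fingers":0.4},{"x":-0.25,"y":1,"z":0,"ax":0,"ay":0,"az":0,"fingers":0.4},{"x":-0.25,"y":1,"z":0,"ax":0,"ay":0,"az":0,"fingers":0.4}]';python3 -m creep '[{"x":-0.25,"y":1,"z":0,"ax":0,"ay":0,"az":0,"fingers":0.4},{"x":-0.25,"y":1,"z":0,"ax":0,"ay":0,"az":0,"fingers":0.4},{"x":-0.25,"y":1,"z":0,"ax":0,"ay":0,"az":0,"fingers":0.4},{"x":-0.25,"y":1,"z":0,"ax":0,"ay":0,"az":0,"fingers":0.4},{"x":-0.25,"y":1,"z":0,"ax":0,"ay":0,"az":0,"fingers":0.4}]';python3 -m creep '[{"x":-0.23,"y":0.8,"z":0,"ax":0,"ay":0,"az":0,"fingers":0.4},{"x":0,"y":0.5,"z":0,"ax":0,"ay":0,"az":0,"fingers":0.4},{"x":0,"y":0,"z":0,"ax":0,"ay":0,"az":0,"fingers":0.4},{"x":0,"y":0,"z":0,"ax":0,"ay":0,"az":0,"fingers":0.4},{"x":0,"y":0,"z":0,"ax":0,"ay":0,"az":0,"fingers":0.4}]';python3 w.py .480 .261 .038
cat > tl.py <<'E'
from h import *
d=np.array([-.1932,-.9812]);n=np.array([.9812,-.1932]);o=np.array([.539,.0207])
f=grab_frame("top");h=cv2.cvtColor(f["color"],cv2.COLOR_RGB2HSV)
m=((h[...,0]>=7)&(h[...,0]<=17)&(h[...,1]>125)).astype(np.uint8);k=np.zeros_like(m);k[225:302,312:356]=1;m*=k
N,l,st,c=cv2.connectedComponentsWithStats(m)
for i in range(1,N):
    if st[i,4]>30:
        p=onz(f,*c[i],.05)[:2]-o;print(st[i],c[i].round(1),"gauge mm @z50",(p@d*1000).round(1),(p@n*1000).round(1))
E
python3 tl.py
```

```text
time_s: 28.73
eef_pos: [0.562, -0.078, 0.0486]
tcp_rot: [0.306, 3.126, -0.0]
force: [-0.1, 0.1, -0.5]
grip_width: 0.0498
grip_force: 0.0
time_s: 29.15
eef_pos: [0.5633, -0.0776, 0.1513]
tcp_rot: [0.305, 3.123, 0.0]
force: [1.5, 0.5, 0.5]
grip_width: 0.0527
grip_force: 0.0
time_s: 29.57
eef_pos: [0.5238, 0.0732, 0.148]
tcp_rot: [0.306, 3.126, -0.0]
force: [-0.0, 1.2, -0.1]
grip_width: 0.0529
grip_force: 0.0
time_s: 29.98
eef_pos: [0.4863, 0.2233, 0.148]
tcp_rot: [0.306, 3.126, -0.0]
force: [0.9, -0.2, -0.4]
grip_width: 0.0531
grip_force: 0.0
time_s: 30.4
eef_pos: [0.4803, 0.2596, 0.1475]
tcp_rot: [0.308, 3.126, -0.002]
force: [-0.0, 0.7, -0.6]
grip_width: 0.0529
grip_force: 0.0
t 30.40 p [0.4803 0.2596 0.1475] gauge -0.2231 -0.1037 az -13.07 tilt [-0.    -0.001] F [-0.   0.7 -0.6] Fg -0.7 -0.2 w 0.0529 0.0 q [ 0.06  0.65 -0.87  1.85  0.61  0.93  0.29]
go [-0.01  0.05 -3.65]
[330 225  26   5  59] [344.9 226.3] gauge mm @z50 94.2 75.0
[333 233  17  19 170] [341.5 241.2] gauge mm @z50 92.6 41.8
[328 273  17  18 178] [336.4 280.8] gauge mm @z50 96.9 -43.6
[312 295  34   7  78] [326.3 298.8] gauge mm @z50 82.8 -84.6
```

Both narrow feet stand on the platform. Now foot C.

```bash
python3 -m creep '[{"x":0,"y":0.05,"z":-0.6,"ax":0,"ay":0,"az":0,"fingers":0.4},{"x":0,"y":0,"z":-0.9,"ax":0,"ay":0,"az":0,"fingers":0.4},{"x":0,"y":0,"z":-0.9,"ax":0,"ay":0,"az":0,"fingers":0.4},{"x":0,"y":0,"z":-0.8,"ax":0,"ay":0,"az":0,"fingers":0.4},{"x":0,"y":0,"z":-0.4,"ax":0,"ay":0,"az":0,"fingers":0.4}]'; python3 -m creep '[{"x":0,"y":0,"z":0,"ax":0,"ay":0,"az":0,"fingers":0.4},{"x":0,"y":0,"z":0,"ax":0,"ay":0,"az":0,"fingers":0.4},{"x":0,"y":0,"z":0,"ax":0,"ay":0,"az":0,"fingers":0.4},{"x":0,"y":0,"z":0,"ax":0,"ay":0,"az":0,"fingers":0.4}]';python3 w.py .48 .261 .038;python3 -m creep '[{"x":0,"y":0,"z":0,"ax":0,"ay":0,"az":0,"fingers":1},{"x":0,"y":0,"z":0,"ax":0,"ay":0,"az":0,"fingers":1},{"x":0,"y":0,"z":0,"ax":0,"ay":0,"az":0,"fingers":1},{"x":0,"y":0,"z":0,"ax":0,"ay":0,"az":0,"fingers":1},{"x":0,"y":0,"z":0,"ax":0,"ay":0,"az":0,"fingers":1}]' 30; python3 w.py; python3 -m creep '[{"x":0,"y":0,"z":0.4,"ax":0,"ay":0,"az":0,"fingers":1},{"x":0,"y":0,"z":0.8,"ax":0,"ay":0,"az":0,"fingers":1},{"x":0,"y":0,"z":0.8,"ax":0,"ay":0,"az":0,"fingers":1},{"x":0,"y":0,"z":0.4,"ax":0,"ay":0,"az":0,"fingers":1},{"x":0,"y":0,"z":0,"ax":0,"ay":0,"az":0,"fingers":1}]';python3 w.py 99 -80 0 .1
```

```text
time_s: 30.87
eef_pos: [0.4794, 0.2599, 0.037]
tcp_rot: [-0.309, -3.124, 0.005]
force: [-0.1, -0.1, 0.2]
grip_width: 0.0529
grip_force: 0.0
time_s: 31.2
eef_pos: [0.481, 0.263, 0.0411]
tcp_rot: [0.306, 3.125, 0.002]
force: [-0.4, -0.5, 1.1]
grip_width: 0.0529
grip_force: 0.0
t 31.20 p [0.481  0.263  0.0411] gauge -0.2265 -0.1037 az -13.08 tilt [0.002 0.001] F [-0.4 -0.5  1.1] Fg 0.5 -0.3 w 0.0529 0.0 q [-0.04  0.8  -0.74  1.89  0.77  0.76  0.16]
go [-0.03 -0.07 -0.1 ]
time_s: 31.62
eef_pos: [0.48, 0.2624, 0.0397]
tcp_rot: [0.306, 3.127, -0.0]
force: [-0.2, -0.1, -0.1]
grip_width: 0.0254
grip_force: 30.0
t 31.62 p [0.48   0.2624 0.0397] gauge -0.2258 -0.1046 az -13.08 tilt [ 0. -0.] F [-0.2 -0.1 -0.1] Fg 0.2 -0.1 w 0.0254 30.0 q [-0.04  0.8  -0.74  1.89  0.77  0.76  0.16]
time_s: 32.03
eef_pos: [0.4815, 0.2637, 0.1145]
tcp_rot: [0.306, 3.123, 0.004]
force: [1.2, 0.4, -0.1]
grip_width: 0.0247
grip_force: 29.9
t 32.03 p [0.4815 0.2637 0.1145] gauge -0.2273 -0.1034 az -13.08 tilt [0.004 0.002] F [ 1.2  0.4 -0.1] Fg -0.7 1.0 w 0.0247 29.9 q [ 0.03  0.69 -0.83  1.87  0.66  0.88  0.24]
go [ 2.43 -5.48 -0.48]
```

```bash
python3 -m creep '[{"x":0.3,"y":-0.6,"z":0,"ax":0,"ay":0,"az":0,"fingers":1},{"x":0.4,"y":-0.9,"z":0,"ax":0,"ay":0,"az":0,"fingers":1},{"x":0.4,"y":-0.9,"z":0,"ax":0,"ay":0,"az":0,"fingers":1},{"x":0.4,"y":-0.9,"z":0,"ax":0,"ay":0,"az":0,"fingers":1},{"x":0.4,"y":-0.9,"z":0,"ax":0,"ay":0,"az":0,"fingers":1}]';python3 -m creep '[{"x":0.4,"y":-0.9,"z":-0.3,"ax":0,"ay":0,"az":0,"fingers":1},{"x":0.13,"y":-0.38,"z":-0.6,"ax":0,"ay":0,"az":0,"fingers":1},{"x":0,"y":0,"z":-0.6,"ax":0,"ay":0,"az":0,"fingers":1},{"x":0,"y":0,"z":-0.2,"ax":0,"ay":0,"az":0,"fingers":1},{"x":0,"y":0,"z":0,"ax":0,"ay":0,"az":0,"fingers":1}]';python3 -m creep '[{"x":0,"y":0,"z":0,"ax":0,"ay":0,"az":0,"fingers":1},{"x":0,"y":0,"z":0,"ax":0,"ay":0,"az":0,"fingers":1},{"x":0,"y":0,"z":0,"ax":0,"ay":0,"az":0,"fingers":1}]';python3 w.py 99 -78 0 .052
```

```text
time_s: 32.45
eef_pos: [0.5368, 0.1348, 0.1106]
tcp_rot: [-0.306, -3.125, 0.001]
force: [-0.2, 1.3, -1.4]
grip_width: 0.0253
grip_force: 29.9
time_s: 32.87
eef_pos: [0.5511, 0.098, 0.0586]
tcp_rot: [-0.305, -3.123, 0.001]
force: [-0.2, 1.0, -0.5]
grip_width: 0.0251
grip_force: 29.9
time_s: 33.12
eef_pos: [0.5533, 0.0991, 0.0615]
tcp_rot: [0.304, 3.126, 0.001]
force: [0.2, 0.1, -1.3]
grip_width: 0.025
grip_force: 29.9
t 33.12 p [0.5533 0.0991 0.0615] gauge -0.0797 -0.0011 az 13.09 tilt [0.001 0.001] F [ 0.2  0.1 -1.3] Fg -0.2 0.1 w 0.025 29.9 q [ 0.3   0.78 -0.76  1.85  0.74  0.81  0.53]
go [ 0.03 -0.06 -0.32]
```

```bash
python3 -m creep '[{"x":0.03,"y":0,"z":-0.2,"ax":0,"ay":0,"az":0,"fingers":1},{"x":0,"y":0,"z":-0.08,"ax":0,"ay":0,"az":0,"fingers":1},{"x":0,"y":0,"z":0,"ax":0,"ay":0,"az":0,"fingers":1},{"x":0,"y":0,"z":0,"ax":0,"ay":0,"az":0,"fingers":1}]';python3 -m creep '[{"x":0,"y":0,"z":-0.04,"ax":0,"ay":0,"az":0,"fingers":1},{"x":0,"y":0,"z":0,"ax":0,"ay":0,"az":0,"fingers":1}]';python3 w.py; python3 -m creep '[{"x":-0.04,"y":-0.2,"z":0,"ax":0,"ay":0,"az":0,"fingers":1},{"x":-0.05,"y":-0.25,"z":0,"ax":0,"ay":0,"az":0,"fingers":1},{"x":-0.05,"y":-0.25,"z":0,"ax":0,"ay":0,"az":0,"fingers":1},{"x":-0.04,"y":-0.2,"z":0,"ax":0,"ay":0,"az":0,"fingers":1},{"x":0,"y":0,"z":0,"ax":0,"ay":0,"az":0,"fingers":1}]';python3 w.py 99 -42 0 .052
```

```text
time_s: 33.45
eef_pos: [0.5537, 0.0981, 0.0521]
tcp_rot: [-0.306, -3.126, 0.0]
force: [0.8, 0.2, -0.7]
grip_width: 0.0251
grip_force: 29.9
time_s: 33.62
eef_pos: [0.554, 0.0982, 0.0516]
tcp_rot: [0.306, 3.126, -0.001]
force: [-1.3, -1.3, 5.0]
grip_width: 0.0248
grip_force: 30.0
t 33.62 p [0.554  0.0982 0.0516] gauge -0.0789 -0.0002 az -13.08 tilt [ 0. -0.] F [-1.3 -1.3  5. ] Fg 1.5 -1.1 w 0.0248 30.0 q [ 0.29  0.8  -0.75  1.85  0.75  0.8   0.52]
time_s: 34.03
eef_pos: [0.5489, 0.07, 0.0515]
tcp_rot: [0.308, 3.125, 0.001]
force: [-0.2, 0.2, 6.0]
grip_width: 0.0249
grip_force: 30.0
t 34.03 p [0.5489 0.07   0.0515] gauge -0.0502 0.0002 az -13.07 tilt [0.001 0.   ] F [-0.2  0.2  6. ] Fg -0.2 -0.2 w 0.0249 30.0 q [ 0.34  0.79 -0.75  1.87  0.75  0.79  0.55]
go [-0.06 -0.27  0.02]
```

Small steps to touch gently.

```bash
python3 -m creep '[{"x":-0.03,"y":-0.16,"z":0,"ax":0,"ay":0,"az":0,"fingers":1},{"x":0,"y":0,"z":0,"ax":0,"ay":0,"az":0,"fingers":1}]';python3 w.py;python3 -m creep '[{"x":-0.01,"y":-0.06,"z":0,"ax":0,"ay":0,"az":0,"fingers":1},{"x":0,"y":0,"z":0,"ax":0,"ay":0,"az":0,"fingers":1}]';python3 w.py;python3 -m creep '[{"x":-0.01,"y":-0.06,"z":0,"ax":0,"ay":0,"az":0,"fingers":1},{"x":0,"y":0,"z":0,"ax":0,"ay":0,"az":0,"fingers":1}]';python3 w.py
```

```text
time_s: 34.2
eef_pos: [0.5479, 0.0658, 0.0515]
tcp_rot: [0.307, 3.126, 0.001]
force: [-0.2, 1.6, 6.7]
grip_width: 0.0252
grip_force: 30.0
t 34.20 p [0.5479 0.0658 0.0515] gauge -0.046 0.0 az -13.08 tilt [0.001 0.001] F [-0.2  1.6  6.7] Fg -1.5 -0.5 w 0.0252 30.0 q [ 0.35  0.79 -0.75  1.88  0.75  0.78  0.56]
time_s: 34.37
eef_pos: [0.5477, 0.0645, 0.0515]
tcp_rot: [0.307, 3.125, 0.002]
force: [-0.0, 2.0, 6.2]
grip_width: 0.0251
grip_force: 30.0
t 34.37 p [0.5477 0.0645 0.0515] gauge -0.0447 0.0 az -13.08 tilt [0.001 0.001] F [-0.   2.   6.2] Fg -1.9 -0.4 w 0.0251 30.0 q [ 0.36  0.79 -0.75  1.88  0.75  0.78  0.56]
time_s: 34.53
eef_pos: [0.5474, 0.0629, 0.0514]
tcp_rot: [0.306, 3.126, 0.002]
force: [0.3, 4.0, 6.5]
grip_width: 0.0249
grip_force: 30.0
t 34.53 p [0.5474 0.0629 0.0514] gauge -0.0431 0.0 az -13.08 tilt [0.001 0.001] F [0.3 4.  6.5] Fg -4.0 -0.4 w 0.0249 30.0 q [ 0.36  0.79 -0.75  1.88  0.75  0.78  0.57]
```

```bash
python3 -m creep '[{"x":-0.01,"y":-0.06,"z":0,"ax":0,"ay":0,"az":0,"fingers":1},{"x":0,"y":0,"z":0,"ax":0,"ay":0,"az":0,"fingers":1}]';python3 w.py;python3 -m creep '[{"x":-0.01,"y":-0.06,"z":0,"ax":0,"ay":0,"az":0,"fingers":1},{"x":0,"y":0,"z":0,"ax":0,"ay":0,"az":0,"fingers":1}]';python3 w.py
```

```text
time_s: 34.7
eef_pos: [0.5471, 0.0614, 0.0515]
tcp_rot: [0.306, 3.126, 0.003]
force: [0.4, 3.5, 5.6]
grip_width: 0.0249
grip_force: 30.0
t 34.70 p [0.5471 0.0614 0.0515] gauge -0.0415 0.0 az -13.08 tilt [0.001 0.002] F [0.4 3.5 5.6] Fg -3.5 -0.3 w 0.0249 30.0 q [ 0.36  0.78 -0.75  1.88  0.75  0.78  0.57]
time_s: 34.87
eef_pos: [0.5466, 0.0606, 0.0514]
tcp_rot: [0.305, 3.126, 0.005]
force: [0.9, 5.4, 4.5]
grip_width: 0.0248
grip_force: 30.0
t 34.87 p [0.5466 0.0606 0.0514] gauge -0.0406 -0.0003 az 13.09 tilt [0.001 0.003] F [0.9 5.4 4.5] Fg -5.5 -0.2 w 0.0248 30.0 q [ 0.36  0.78 -0.75  1.88  0.75  0.78  0.57]
```

```bash
python3 -m creep '[{"x":-0.01,"y":-0.07,"z":0,"ax":0,"ay":0,"az":0,"fingers":1},{"x":0,"y":0,"z":0,"ax":0,"ay":0,"az":0,"fingers":1}]';python3 w.py
```

```text
time_s: 35.03
eef_pos: [0.5465, 0.0602, 0.0515]
tcp_rot: [0.303, 3.125, 0.01]
force: [0.8, 9.9, 1.3]
grip_width: 0.0254
grip_force: 30.0
t 35.03 p [0.5465 0.0602 0.0515] gauge -0.0402 -0.0003 az 13.08 tilt [0.002 0.006] F [0.8 9.9 1.3] Fg -9.8 -1.1 w 0.0254 30.0 q [ 0.37  0.78 -0.75  1.88  0.75  0.78  0.57]
```

It stops at g=-40 with about 10 N, so C is the too-wide foot. I'll back off and carry it to the tray.

```bash
python3 -m creep '[{"x":0.05,"y":0.25,"z":0,"ax":0,"ay":0,"az":0,"fingers":1},{"x":0.08,"y":0.4,"z":0,"ax":0,"ay":0,"az":0,"fingers":1},{"x":0,"y":0.1,"z":0.5,"ax":0,"ay":0,"az":0,"fingers":1},{"x":0,"y":0,"z":0.8,"ax":0,"ay":0,"az":0,"fingers":1},{"x":0,"y":0,"z":0.8,"ax":0,"ay":0,"az":0,"fingers":1}]';python3 -m creep '[{"x":0,"y":0,"z":0.8,"ax":0,"ay":0,"az":0,"fingers":1},{"x":0,"y":0,"z":0.8,"ax":0,"ay":0,"az":0,"fingers":1},{"x":-0.1,"y":-0.5,"z":0.2,"ax":0,"ay":0,"az":0,"fingers":1},{"x":-0.2,"y":-1,"z":0,"ax":0,"ay":0,"az":0,"fingers":1},{"x":-0.24,"y":-1,"z":0,"ax":0,"ay":0,"az":0,"fingers":1}]';python3 -m creep '[{"x":-0.24,"y":-1,"z":0,"ax":0,"ay":0,"az":0,"fingers":1},{"x":-0.24,"y":-1,"z":0,"ax":0,"ay":0,"az":0,"fingers":1},{"x":-0.24,"y":-1,"z":0,"ax":0,"ay":0,"az":0,"fingers":1},{"x":-0.24,"y":-1,"z":0,"ax":0,"ay":0,"az":0,"fingers":1},{"x":-0.24,"y":-1,"z":0,"ax":0,"ay":0,"az":0,"fingers":1}]';python3 w.py .449 -.343 .16
```

```text
time_s: 35.45
eef_pos: [0.5485, 0.0781, 0.1138]
tcp_rot: [-0.306, -3.123, 0.003]
force: [1.4, 0.1, -0.8]
grip_width: 0.0255
grip_force: 30.1
time_s: 35.87
eef_pos: [0.5332, 0.0033, 0.1684]
tcp_rot: [0.304, 3.127, -0.002]
force: [1.7, -0.5, -0.4]
grip_width: 0.0252
grip_force: 30.1
time_s: 36.28
eef_pos: [0.4957, -0.1481, 0.1675]
tcp_rot: [-0.307, -3.124, 0.002]
force: [0.8, 0.4, -0.7]
grip_width: 0.0253
grip_force: 30.1
t 36.28 p [ 0.4957 -0.1481  0.1675] gauge 0.174 -0.0099 az -13.08 tilt [-0.002 -0.001] F [ 0.8  0.4 -0.7] Fg -0.6 0.7 w 0.0253 30.1 q [ 0.89  0.58 -0.9   1.91  0.56  0.93  1.09]
go [-1.56 -6.5  -0.25]
```

```bash
python3 -m creep '[{"x":-0.24,"y":-1,"z":0,"ax":0,"ay":0,"az":0,"fingers":1},{"x":-0.24,"y":-1,"z":0,"ax":0,"ay":0,"az":0,"fingers":1},{"x":-0.24,"y":-1,"z":0,"ax":0,"ay":0,"az":0,"fingers":1},{"x":-0.24,"y":-1,"z":0,"ax":0,"ay":0,"az":0,"fingers":1},{"x":-0.24,"y":-1,"z":0,"ax":0,"ay":0,"az":0,"fingers":1}]';python3 -m creep '[{"x":-0.24,"y":-0.9,"z":0,"ax":0,"ay":0,"az":0,"fingers":1},{"x":-0.12,"y":-0.6,"z":-0.3,"ax":0,"ay":0,"az":0,"fingers":1},{"x":0,"y":0,"z":-0.7,"ax":0,"ay":0,"az":0,"fingers":1},{"x":0,"y":0,"z":-0.8,"ax":0,"ay":0,"az":0,"fingers":1},{"x":0,"y":0,"z":-0.8,"ax":0,"ay":0,"az":0,"fingers":1}]';python3 -m creep '[{"x":0,"y":0,"z":-0.3,"ax":0,"ay":0,"az":0,"fingers":1},{"x":0,"y":0,"z":0,"ax":0,"ay":0,"az":0,"fingers":1},{"x":0,"y":0,"z":0,"ax":0,"ay":0,"az":0,"fingers":1},{"x":0,"y":0,"z":0,"ax":0,"ay":0,"az":0,"fingers":1}]';python3 w.py .449 -.343 .047
python3 - <<'E'
from h import *
s=np.load("side0.npy",allow_pickle=True).item()
h=cv2.cvtColor(s["color"],cv2.COLOR_RGB2HSV);m=(h[...,2]<100).astype(np.uint8);k=np.zeros_like(m);k[186:242,388:466]=1;m*=k
c=max(cv2.findContours(m,0,2)[0],key=cv2.contourArea);q=cv2.approxPolyDP(c,5,True)[:,0]
for p in q: print(p,onz(s,*p,.03)[:2].round(3),onz(s,*p,0)[:2].round(3))
print(onz(s,427,208,.03))
E
```

```text
time_s: 36.7
eef_pos: [0.4593, -0.2977, 0.1674]
tcp_rot: [-0.307, -3.124, 0.0]
force: [0.6, 0.3, -0.9]
grip_width: 0.0248
grip_force: 30.1
time_s: 37.12
eef_pos: [0.4498, -0.3408, 0.0883]
tcp_rot: [-0.308, -3.125, -0.0]
force: [-0.5, -0.2, -0.7]
grip_width: 0.0249
grip_force: 30.1
time_s: 37.45
eef_pos: [0.4517, -0.3406, 0.0821]
tcp_rot: [0.305, 3.125, -0.001]
force: [-0.5, 0.1, -0.3]
grip_width: 0.0253
grip_force: 30.1
t 37.45 p [ 0.4517 -0.3406  0.0821] gauge 0.3714 -0.0159 az -13.09 tilt [ 0.001 -0.001] F [-0.5  0.1 -0.3] Fg 0.0 -0.5 w 0.0253 30.1 q [ 1.13  0.76 -0.77  1.83  0.7   0.84  1.38]
go [-0.09 -0.08 -1.17]
[413 191] [ 0.522 -0.388] [ 0.542 -0.426]
[394 222] [ 0.482 -0.24 ] [ 0.501 -0.272]
[440 239] [ 0.36  -0.263] [ 0.373 -0.296]
[457 204] [ 0.401 -0.419] [ 0.416 -0.458]
[ 0.45114973 -0.34813903  0.03      ]
```

```bash
python3 -m creep '[{"x":-0.05,"y":-0.05,"z":-0.5,"ax":0,"ay":0,"az":0,"fingers":1},{"x":0,"y":0,"z":-0.5,"ax":0,"ay":0,"az":0,"fingers":1},{"x":0,"y":0,"z":-0.1,"ax":0,"ay":0,"az":0,"fingers":1},{"x":0,"y":0,"z":0,"ax":0,"ay":0,"az":0,"fingers":1},{"x":0,"y":0,"z":0,"ax":0,"ay":0,"az":0,"fingers":1}]';python3 -m creep '[{"x":0,"y":0,"z":-0.05,"ax":0,"ay":0,"az":0,"fingers":1},{"x":0,"y":0,"z":0,"ax":0,"ay":0,"az":0,"fingers":1}]';python3 -m creep '[{"x":0,"y":0,"z":-0.04,"ax":0,"ay":0,"az":0,"fingers":1},{"x":0,"y":0,"z":0,"ax":0,"ay":0,"az":0,"fingers":1}]'
```

```text
time_s: 37.87
eef_pos: [0.4493, -0.3417, 0.0476]
tcp_rot: [-0.306, -3.126, -0.001]
force: [1.1, -0.2, -0.5]
grip_width: 0.0252
grip_force: 30.1
time_s: 38.03
eef_pos: [0.4497, -0.3419, 0.0466]
tcp_rot: [0.306, 3.126, -0.0]
force: [0.2, -0.3, -1.4]
grip_width: 0.0255
grip_force: 30.1
time_s: 38.2
eef_pos: [0.4497, -0.3421, 0.0455]
tcp_rot: [0.306, 3.126, -0.0]
force: [-0.9, 0.2, -1.5]
grip_width: 0.0251
grip_force: 30.1
```

```bash
python3 -m creep '[{"x":0,"y":0,"z":-0.04,"ax":0,"ay":0,"az":0,"fingers":1},{"x":0,"y":0,"z":0,"ax":0,"ay":0,"az":0,"fingers":1}]';python3 -m creep '[{"x":0,"y":0,"z":-0.03,"ax":0,"ay":0,"az":0,"fingers":1},{"x":0,"y":0,"z":0,"ax":0,"ay":0,"az":0,"fingers":1}]'
```

```text
time_s: 38.37
eef_pos: [0.4499, -0.3423, 0.0453]
tcp_rot: [0.306, 3.126, -0.002]
force: [-2.6, 0.4, 9.7]
grip_width: 0.025
grip_force: 30.0
time_s: 38.53
eef_pos: [0.4499, -0.3425, 0.0451]
tcp_rot: [0.307, 3.126, -0.003]
force: [-5.1, 1.1, 16.5]
grip_width: 0.0248
grip_force: 30.1
```

Contact made. Release, rise, and move clear.

```bash
python3 -m creep '[{"x":0,"y":0,"z":0.03,"ax":0,"ay":0,"az":0,"fingers":1},{"x":0,"y":0,"z":0,"ax":0,"ay":0,"az":0,"fingers":0.4},{"x":0,"y":0,"z":0,"ax":0,"ay":0,"az":0,"fingers":0.4},{"x":0,"y":0,"z":0,"ax":0,"ay":0,"az":0,"fingers":0.4},{"x":0,"y":0,"z":0,"ax":0,"ay":0,"az":0,"fingers":0.4}]';python3 -m creep '[{"x":0,"y":0,"z":0.5,"ax":0,"ay":0,"az":0,"fingers":0.4},{"x":0,"y":0,"z":0.8,"ax":0,"ay":0,"az":0,"fingers":0.4},{"x":0,"y":0,"z":0.8,"ax":0,"ay":0,"az":0,"fingers":0.4},{"x":0,"y":0,"z":0.8,"ax":0,"ay":0,"az":0,"fingers":0.4},{"x":0,"y":0,"z":0.8,"ax":0,"ay":0,"az":0,"fingers":0.4}]';python3 -m creep '[{"x":-0.5,"y":-0.8,"z":0.6,"ax":0,"ay":0,"az":0,"fingers":0.4},{"x":-0.5,"y":-1,"z":0.4,"ax":0,"ay":0,"az":0,"fingers":0.4},{"x":-0.5,"y":-1,"z":0,"ax":0,"ay":0,"az":0,"fingers":0.4},{"x":-0.5,"y":-1,"z":0,"ax":0,"ay":0,"az":0,"fingers":0.4},{"x":-0.4,"y":-1,"z":0,"ax":0,"ay":0,"az":0,"fingers":0.4}]';python3 -m creep '[{"x":-0.3,"y":-1,"z":0,"ax":0,"ay":0,"az":0,"fingers":0.4},{"x":-0.3,"y":-1,"z":0,"ax":0,"ay":0,"az":0,"fingers":0.4},{"x":-0.3,"y":-0.5,"z":0,"ax":0,"ay":0,"az":0,"fingers":0.4},{"x":0,"y":0,"z":0,"ax":0,"ay":0,"az":0,"fingers":0.4},{"x":0,"y":0,"z":0,"ax":0,"ay":0,"az":0,"fingers":0.4}]';python3 w.py; python3 tl.py
python3 - <<'E'
from h import *
f=grab_frame("top");h=cv2.cvtColor(f["color"],cv2.COLOR_RGB2HSV)
t=np.load("top0.npy",allow_pickle=True).item()
D=np.abs(f["color"].astype(int)-t["color"]).sum(2)
m=(D>50).astype(np.uint8);m=cv2.morphologyEx(m,cv2.MORPH_OPEN,np.ones((3,3),np.uint8))
N,l,st,c=cv2.connectedComponentsWithStats(m)
for i in range(1,N):
    if st[i,4]>25: print("diff",st[i],c[i].round(0))
for z,b in ((.086,.006),):
    for zz in(z,b+.014): print("expect C",zz,proj(f,[.4499,-.3423,zz]))
m=((h[...,0]>=9)&(h[...,0]<=16)&(h[...,1]>125)&(h[...,2]>95)).astype(np.uint8);k=np.zeros_like(m);k[255:335,428:508]=1;m*=k
N,l,st,c=cv2.connectedComponentsWithStats(m);print([(st[i].tolist(),c[i].round(1)) for i in range(1,N) if st[i,4]>20])
E
```

```text
time_s: 38.95
eef_pos: [0.4494, -0.3419, 0.0439]
tcp_rot: [-0.306, -3.127, -0.0]
force: [-1.8, -0.6, 0.6]
grip_width: 0.0498
grip_force: 0.0
time_s: 39.37
eef_pos: [0.4495, -0.3417, 0.1572]
tcp_rot: [0.305, 3.126, 0.0]
force: [-0.1, -0.1, 0.4]
grip_width: 0.0528
grip_force: 0.0
time_s: 39.78
eef_pos: [0.3761, -0.4875, 0.1866]
tcp_rot: [0.306, 3.126, -0.002]
force: [-0.5, -0.6, 0.2]
grip_width: 0.0529
grip_force: 0.0
time_s: 40.2
eef_pos: [0.35, -0.5612, 0.1856]
tcp_rot: [0.309, 3.126, 0.001]
force: [1.5, 0.4, 0.3]
grip_width: 0.0527
grip_force: 0.0
t 40.20 p [ 0.35   -0.5612  0.1856] gauge 0.6074 -0.073 az -13.07 tilt [0.001 0.   ] F [1.5 0.4 0.3] Fg -0.7 1.3 w 0.0527 0.0 q [ 1.47  0.76 -0.82  1.51  0.59  1.13  1.89]
[330 225  26   5  58] [344.9 226.4] gauge mm @z50 94.1 74.9
[333 233  17  20 185] [341.5 241.7] gauge mm @z50 92.7 40.8
[328 273  17  18 194] [336.2 281.2] gauge mm @z50 96.6 -44.4
[312 295  34   7  83] [326.5 298.8] gauge mm @z50 83.1 -84.6
diff [158 212  24  23 375] [170. 223.]
diff [332 233  18  21 306] [340. 243.]
diff [107 263  27  19 388] [120. 271.]
diff [173 273  25  23 429] [185. 284.]
diff [326 273  19  20 296] [335. 283.]
diff [456 284  12   9  42] [461. 287.]
diff [468 286  11  11 101] [473. 291.]
diff [ 473  307  167  173 9805] [550. 380.]
diff [ 603  396   37   71 1793] [622. 428.]
diff [423 456  45  24 451] [448. 471.]
expect C 0.086 [472.89817804 290.63834814]
expect C 0.02 [465.31134259 293.6285622 ]
[([455, 284, 25, 13, 165], array([468.9, 289.7])), ([461, 298, 15, 7, 46], array([469.3, 301.5]))]
```

```bash
python3 -c "from plant import job_done; print(job_done())"
```

```text
the job is handed in; nothing more can be done
None
```

I handed the job in at about 40 s: both 38 mm feet went through the slot and stand on the exit platform. The 46 mm foot stopped at the entry at about 10 N and stands upright in the rework tray; the first foot tilted in the grip on its first pass, so I passed it again upright.

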